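# Screw the filter cap back on the fume-filter unit

### The job

Take the blue cap off the sloped stand under the lamp bar and set it level on the threaded neck of the grey filter unit, its orange bar an eighth to a quarter turn clockwise of the white start marks. Turn it backward (anticlockwise from above) until it drops into the thread, then screw it clockwise until it stops fully home, bar in line with the green marks, and let go. Leave the other loose things on the bench where they are.

Things in the scene. Friction and masses are not known exactly. Their poses are not given: they have to be found in the camera images.
- cap: Blue round screw cap, 68 mm across, open below, 72 mm high in all, about 120 g. Origin: centre of its open underside; z: its axis, out of the closed top (46 mm above the origin). Two lugs inside, at +x and -x, 4 to 7 mm above the origin: the cap is the same after a half turn. It starts flat on the stand's slope, tilted 35 deg, its top leaning towards the robot, its x running up the slope.
- bar (a point): Point on the cap's axis inside its upright orange grip bar, 66 mm above the cap's origin, 6 mm below the bar's top; axes as the cap's. The bar is 52 mm long (along the cap's x), 14 mm thick (along y) and stands from 46 to 72 mm above the cap's origin. The lugs lie under its two ends. A light touch turns the cap on the neck; it sinks by its own weight if the bar is not gripped tight.
- bar_end (a point): Point at the +x end of the orange bar, 26 mm from the cap's axis, 66 mm above the cap's origin.
- filter_unit: Fixed grey box 160 x 160 x 85 mm with an upright threaded neck in the middle of its top. Origin: centre of its underside; z up. The green marks on its top lie along its +x and -x; the bar lies over them when the cap is home. The white start marks lie 120 deg anticlockwise (from above) of the green ones. Bar angles are measured anticlockwise from the unit's x and repeat every 180 deg.
- neck_foot (a point): Centre of the neck's foot, on the top face of the box, 85 mm above the unit's origin; axes as the unit's. The neck: a 44 mm core, 42 mm high, its nose tapered to 32 mm, with a brass two-start thread 56 mm across. The cap has about 1.5 mm of play all round it.
- thread (a point): Point on the neck's axis where the cap's origin lies when home, 87 mm above the unit's origin. Set down at a bar angle of 30 to 75 deg the cap rides on the thread, 8 to 10 mm above this point. Turned anticlockwise it climbs to 11 mm, drops to 4 mm at about 114 deg, and is stopped at 126 deg. Then clockwise it sinks to 0 at bar angle 0, and is stopped there or up to 4 deg past it.
- stand: Fixed stand with a yellow plate, 92 x 100 mm, sloping 35 deg. Origin: centre of its underside; x points up the slope, away from the robot. The middle of the plate, where the cap's origin starts, is 50 mm above the origin. Two pins, 12 mm high, below the cap keep it from sliding down.
- lamp (a point): Middle of the lower front edge of the white lamp bar over the stand: 185 mm above the bench, 12 mm towards the robot from the stand's origin. The lamp bar is 190 mm wide, 40 mm deep and 18 mm high, on two posts 160 mm apart. It leaves no room for an upright gripper over the cap: come in along the cap's axis, tilted towards the robot.
- screwdriver: bystander: red-handled screwdriver lying on the bench, 160 mm long; origin at its underside
- flux_jar: bystander: small jar with black lid, 44 mm across, 60 mm high; origin at the centre of its underside
- board: bystander: green circuit board 130 x 100 mm with parts up to 20 mm high; origin at the centre of its underside
- multimeter: bystander: red meter 170 x 85 x 47 mm lying flat; origin at the centre of its underside
- spool: bystander: metal spool 60 mm across, 46 mm high, standing upright; origin at the centre of its underside
- parts_tray: bystander: black tray 110 x 150 x 35 mm; origin at the centre of its underside

How it is judged:
On the way, in this order (a step that is already met when the one before it is completed fails the run):
1. the cap sits level on the neck, its lugs riding on top of the thread, the bar between the green marks and a quarter turn anticlockwise of them (horizontal distance between cap and filter_unit below 0.005 m and angle between cap's own z axis and vertical below 0.12 rad and z of cap in the frame of filter_unit between 0.0925 and 0.0995 m and ((x of bar_end in the frame of filter_unit above 0 m and y of bar_end in the frame of filter_unit above 0 m) or (x of bar_end in the frame of filter_unit below 0 m and y of bar_end in the frame of filter_unit below 0 m))), for 0.2 s.
2. turned backward, the cap has dropped into the thread at its start, by the white marks (horizontal distance between cap and filter_unit below 0.005 m and angle between cap's own z axis and vertical below 0.12 rad and z of cap in the frame of filter_unit between 0.0885 and 0.0935 m and ((x of bar_end in the frame of filter_unit above 0 m and y of bar_end in the frame of filter_unit below 0 m) or (x of bar_end in the frame of filter_unit below 0 m and y of bar_end in the frame of filter_unit above 0 m))), for 0.1 s.
At the end, for the whole second after the job is handed in: The cap is on the neck within 4 mm of its axis, upright within 0.08 rad, screwed home: its origin 84.5 to 88.5 mm above the unit's origin and the bar within 0.2 rad of the green marks; at rest and released; no bystander moved more than 30 mm (horizontal distance between cap and filter_unit below 0.004 m and angle between cap's own z axis and vertical below 0.08 rad and z of cap in the frame of filter_unit between 0.0845 and 0.0885 m and angle between the x axis of cap and the x axis of filter_unit, either way round below 0.2 rad and linear speed of cap below 0.02 m/s); the robot touches nothing.
It fails at once if a bystander is moved more than 30 mm (distance of any of screwdriver, flux_jar, board, multimeter, spool, parts_tray from where it was at the start of the episode above 0.03 m).
It also fails if it takes over 72 s, if anything falls off the work surface, if the arm or the gripper's body presses on something with over 40 N, if the wrist force passes 120 N, or if a joint passes its speed limit or range.

### The arm

A 7-joint arm with a two-finger parallel gripper is mounted at the origin on the work surface. World frame = base frame: x ahead of the robot, y to its left, z up, the work surface at z = 0. Lengths are in m, angles in rad, forces in N, time in s.
With the tool pointing down it reaches from about 0.35 to 0.9 m from the base axis. Payload 8.1 kg.
Tool frame: the origin (TCP) lies where the fingers leave the gripper's body, on its centre line; the fingertips stand 66 mm ahead of it and the grasp point (between the pads) lies 47 mm ahead of it; z points along the fingers, x is the direction in which the jaws open and shut, and the axes are right-handed (so a half turn about z gives the same grasp; the last joint's range is limited). The gripper opens to 92 mm and grips with 3 to 60 N. Pads are 19 mm wide; open, the fingers measure 130 mm over their backs; the gripper's body (75 mm by 190 mm) begins 47 mm behind the grasp point.
Start: joints at [1.198, 0.434, 0.025, 1.573, -0.012, 1.134, -0.075], TCP at [0.167, -0.602, 0.292] pointing down, gripper open.
Joint ranges: [-2.62, 2.62], [-0.44, 2.09], [-1.27, 1.32], [0.08, 2.57], [-1.32, 4.46], [0.12, 2], [-2.74, 2.74]. Speed limits (rad/s): [2.22, 2.22, 3.01, 3.01, 3.14, 3.14, 3.14].

### API

Orientations are given as a 3x3 rotation matrix whose columns are the frame's x, y, z axes.
In Python, from cell import * gives the robot as it stands.
- The arm moves only by the tool servo_tool, never from a script. Its arguments are lists of equal length, an entry for each row: "rotation": the turn, a rotation vector about the tool's x, y, z in units of pi/2 rad (1.0 is pi/2 rad), a list of three; "delta_pos": the shift along the tool's x, y, z in units of 0.08 m (1.0 is 0.08 m), a list of three; "jaw": the opening, from -1 (shut) to 1 (fully open). In form: {"rotation": [[rx, ry, rz], ...], "delta_pos": [[dx, dy, dz], ...], "jaw": [jaw, ...]}. A call has 1 to 5 rows; each row is the pose to reach, as a shift and turn from the pose commanded when the call began, along the tool's axes at that moment; what a row does not reach only later rows make up. A row lasts 1/8 s, in which the tool goes at most 62.5 mm and 10.7 degrees, less where a joint would pass 70% of its speed; a pose out of reach is approached as far as the arm can. A call with a number of a shift or a turn outside -1 to 1 is refused whole. A call with a gripper value outside its range is refused whole. The fingers move at their own pace and stop on an object; the grip force is fixed at half the most. Time passes only in rows, so rows that repeat a pose let the fingers close. It gives the time, the measured TCP pose, the force and the opening at its end, in the units of the state.
- observe(): the state, without advancing time (a new reading comes with each control period).
- capture(name): name is "side" or "top" or "wrist"; returns (picture, depth): 420x560x3 uint8, blue, green, red; 420x560 float32, m along the optical axis (not along the pixel's ray), 0 where there is no reading.
- camera_info(name): a dict with "mtx" (3x3 intrinsics, pixels), "dist_coeffs" ([k1, k2, p1, p2, k3] as OpenCV has them; the pictures are not rectified), "pose" (4x4, takes a point from camera to world coordinates). Camera axes: x right, y up, looking along -z (the intrinsics and any distortion apply to the point x, -y, -z); pixel columns grow to the right and rows downward; lengths in m; the calibration is good to about 2 mm. A picture is of the moment at which its call begins: read the wrist's pose just before it. camera_info takes no time and is no camera call; for the wrist camera it gives the pose at the moment of the call.
- hand_in(): hands the job in, once; it reports no verdict.
Trained networks look in the newest picture that a camera, given by its name, has taken for a name from the list of things; names that differ only in an ending like _2 or _b are one class to them, and where a whole thing is asked for, a point or a joint stands for the part that bears it (a point fixed in the world has none). Each returns a list of dicts, best first, with "conf" (0 to 1); they miss things now and then, are a little off and sometimes report something else, mostly with a low value. They report only what shows in the picture. A call takes as long as a camera call.
- trace(camera, name): "mask" (420x560 bool, what is visible of it) and "xy" ([column, row] in pixels, amid what is visible of it).
The state is a dict: "time": time; "q": joint angles; "dq": joint speeds; "tau": joint torques, N m; "tool_pos": TCP position; "ee_rot": TCP orientation; "contact_force": force on the tool from outside, world axes, zero at the start; "wrist_torque": the same for the moment, N m; "gripper_width": finger opening in m.
Only numpy, scipy, OpenCV 4.12 (cv2) and the standard library are available. Lean on these libraries where they do the work, as an engineer would, in place of code of your own. Each camera call takes 0.05 s, during which the arm holds its last target.

## Working session

There is one attempt and no reset: what is moved stays moved. The work goes in short steps, Python scripts to look and compute and a tool call to move; the robot and the scene stay as the last step left them, time stands still between calls to the robot, and variables do not carry over. Pictures are saved under pics/ and viewed, and the job is handed in when it is done.

Besides the shell and the picture viewer there is one more tool, called after "Request:" by a JSON object that holds its "name" and its "arguments". servo_tool: Moves the arm, as the interface text tells. Its arguments: {"type":"object","properties":{"rotation":{"type":"array"},"delta_pos":{"type":"array"},"jaw":{"type":"array"}},"required":["rotation","delta_pos","jaw"]}

```bash
ls; mkdir -p pics; cat > h.py <<'E'
import numpy as np, cv2
from cell import *
def px2w(cam,uv,depth,info=None):
    info=info or camera_info(cam)
    K=np.array(info["mtx"],float);d=np.array(info["dist_coeffs"],float);P=np.array(info["pose"])
    uv=np.asarray(uv,float).reshape(-1,1,2)
    n=cv2.undistortPoints(uv,K,d).reshape(-1,2)
    z=np.asarray(depth,float).reshape(-1)
    pc=np.c_[n[:,0]*z,-n[:,1]*z,-z,np.ones(len(z))]
    return (P@pc.T).T[:,:3]
def maskpts(cam,mask,dep,info=None):
    v,u=np.nonzero(mask&(dep>0))
    return px2w(cam,np.c_[u,v],dep[v,u],info)
E
python3 - <<'E'
from h import *
s=observe();print({k:np.round(v,3).tolist() for k,v in s.items()})
for c in ["side","top","wrist"]:
    im,d=capture(c);cv2.imwrite(f"pics/{c}0.png",im);np.save(f"/tmp/{c}.npy",d)
    i=camera_info(c);print(c,np.round(i["pose"],3).tolist(),i["mtx"])
print(observe()["time"])
E
```

```text
pics
{'time': 0.0, 'q': [1.198, 0.435, 0.025, 1.574, -0.012, 1.134, -0.075], 'dq': [0.001, 0.001, 0.001, -0.001, -0.001, 0.001, 0.001], 'tau': [-0.001, -66.786, 0.984, -31.447, -0.061, 0.043, 0.0], 'tool_pos': [0.166, -0.602, 0.291], 'ee_rot': [[0.266, -0.964, -0.001], [-0.964, -0.266, 0.002], [-0.002, 0.0, -1.0]], 'contact_force': [-0.877, -0.167, -0.089], 'wrist_torque': [0.041, -0.031, 0.059], 'gripper_width': 0.092}
side [[-0.855, 0.311, -0.415, 0.047], [-0.518, -0.545, 0.659, 0.661], [-0.021, 0.779, 0.627, 0.758], [0.0, 0.0, 0.0, 1.0]] [[392.64144581   0.         280.35613673]
 [  0.         392.64144581 211.38901821]
 [  0.           0.           1.        ]]
top [[-0.002, 0.994, -0.107, 0.341], [-1.0, -0.001, 0.004, 0.011], [0.004, 0.107, 0.994, 1.571], [0.0, 0.0, 0.0, 1.0]] [[524.30665539   0.         283.85160454]
 [  0.         524.30665539 212.21174439]
 [  0.           0.           1.        ]]
wrist [[0.268, 0.925, 0.269, 0.238], [-0.963, 0.258, 0.073, -0.582], [-0.001, -0.278, 0.96, 0.384], [0.0, 0.0, 0.0, 1.0]] [[371.88805688   0.         286.43044848]
 [  0.         371.88805688 206.4737743 ]
 [  0.           0.           1.        ]]
0.15
```

View pics/top0.png

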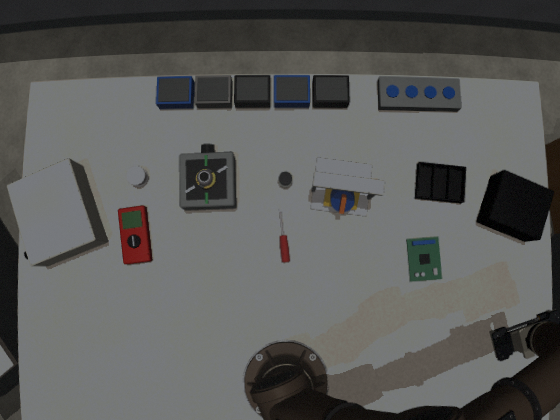

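View pics/side0.png

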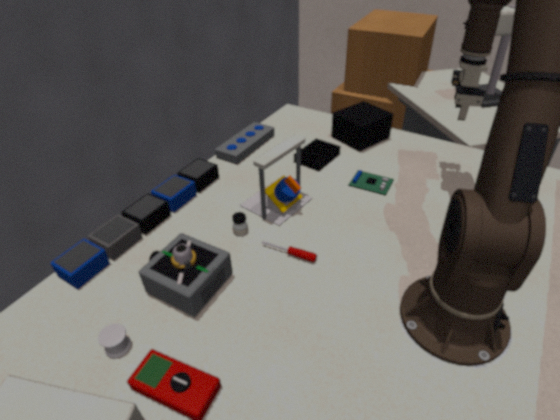

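```bash
python3 - <<'E'
from h import *
for c in ["top","side"]:
    d=np.load(f"/tmp/{c}.npy")
    for n in ["cap","bar","filter_unit","stand","lamp"]:
        try:
            for r in trace(c,n)[:2]:
                p=maskpts(c,r["mask"],d); 
                print(c,n,round(r["conf"],2),np.round(r["xy"]),r["mask"].sum(),np.round(np.median(p,0),3),np.round(np.percentile(p,2,axis=0),3),np.round(np.percentile(p,98,axis=0),3))
                np.save(f"/tmp/m_{c}_{n}.npy",r["mask"]) if r is not None else 0
                break
        except Exception as e: print(c,n,e)
E
```

```text
top cap 0.9 [340. 197.] 485 [ 0.534 -0.159  0.093] [ 0.501 -0.197  0.056] [ 0.561 -0.13   0.193]
top bar 0.9 [343. 201.] 480 [ 0.532 -0.157  0.093] [ 0.5   -0.193  0.016] [ 0.562 -0.131  0.121]
top filter_unit 0.78 [208. 179.] 3395 [0.593 0.225 0.085] [0.515 0.15  0.027] [0.693 0.306 0.127]
top stand 0.67 [345. 183.] 2839 [ 0.566 -0.168  0.017] [ 0.508 -0.256 -0.001] [ 0.665 -0.078  0.208]
top lamp 0.94 [348. 181.] 2606 [ 0.567 -0.168  0.018] [ 0.509 -0.255 -0.   ] [ 0.666 -0.08   0.208]
side cap 0.77 [287. 188.] 559 [ 0.53  -0.15   0.082] [ 0.498 -0.321 -0.001] [ 0.61  -0.13   0.118]
side bar 0.74 [289. 190.] 573 [ 0.531 -0.151  0.081] [ 0.498 -0.25   0.025] [ 0.586 -0.13   0.118]
side filter_unit 0.73 [185. 274.] 5005 [0.57  0.252 0.083] [0.514 0.155 0.012] [0.672 0.311 0.124]
side stand 0.9 [276. 195.] 2426 [ 0.563 -0.133  0.05 ] [ 0.507 -0.305 -0.001] [ 0.67  -0.076  0.203]
side lamp 0.96 [275. 195.] 2130 [ 0.563 -0.129  0.051] [ 0.51  -0.25   0.002] [ 0.66  -0.076  0.203]
```

The top picture shows the filter unit at about (207,180) and the cap with its orange bar at (343,201), partly under the lamp bar. The screwdriver (284,240) and the jar (285,178) lie between them. I'll zoom in for detail.

```bash
python3 - <<'E'
import cv2,numpy as np
im=cv2.imread("pics/top0.png")
a=cv2.resize(im[140:225,160:250],None,fx=4.4,fy=6,interpolation=cv2.INTER_CUBIC)
a=cv2.resize(im[140:220,165:250],(425,400),interpolation=cv2.INTER_CUBIC)
b=cv2.resize(im[145:225,305:380],(375,400),interpolation=cv2.INTER_CUBIC)
o=np.hstack([a,b]);o=np.clip(o*1.6,0,255).astype(np.uint8);cv2.imwrite("pics/zoom_top.png",o)
im=cv2.imread("pics/side0.png")
a=cv2.resize(im[230:310,135:235],(400,320),interpolation=cv2.INTER_CUBIC)
b=cv2.resize(im[135:225,235:330],(338,320),interpolation=cv2.INTER_CUBIC)
o=np.hstack([a,b]);o=np.clip(o*1.6,0,255).astype(np.uint8);cv2.imwrite("pics/zoom_side.png",o)
E
```

```text
(no output)
```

View pics/zoom_top.png

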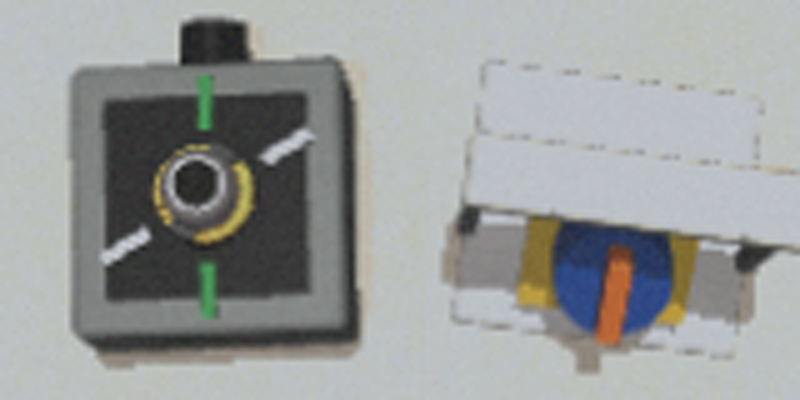

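View pics/zoom_side.png

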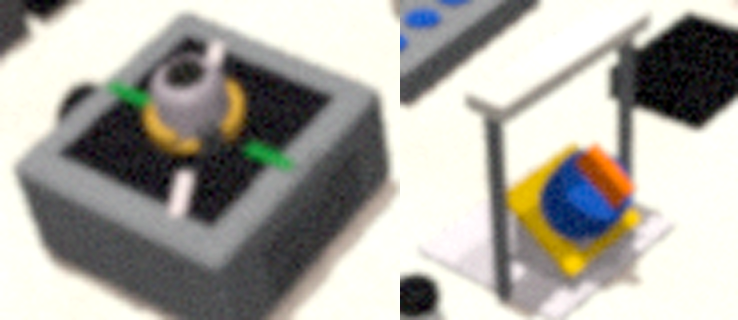

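```bash
cat > est.py <<'E'
from h import *
def unit(c,im,d,info=None):
    m=np.zeros(d.shape,bool)
    P=np.zeros(d.shape+(3,));v,u=np.nonzero(d>0);P[v,u]=px2w(c,np.c_[u,v],d[v,u],info)
    return P
for c in ["top","side"]:
    im=cv2.imread(f"pics/{c}0.png").astype(int);d=np.load(f"/tmp/{c}.npy");P=unit(c,im,d)
    roi=(abs(P[...,0]-.6)<.12)&(abs(P[...,1]-.228)<.12)
    m=roi&(abs(P[...,2]-.085)<.006)
    r=cv2.minAreaRect(P[m][:,:2].astype(np.float32)*1000);print(c,"unit top rect",r,np.median(P[m][:,2]))
    b,g,rr=im[...,0],im[...,1],im[...,2]
    gm=m&(g>1.35*rr)&(g>1.3*b);q=P[gm][:,:2];mu=q.mean(0);w=np.linalg.svd(q-mu)[2][0];print("green",gm.sum(),mu,np.degrees(np.arctan2(w[1],w[0])))
    nm=roi&(P[...,2]>.118)&(P[...,2]<.135);q=P[nm];print("neck",nm.sum(),q.mean(0),q.min(0),q.max(0))
    roi=(abs(P[...,0]-.56)<.12)&(abs(P[...,1]+.17)<.14)
    lm=roi&(abs(P[...,2]-.203)<.006);r=cv2.minAreaRect(P[lm][:,:2].astype(np.float32)*1000);print("lamp",lm.sum(),r,np.median(P[lm][:,2]));print(cv2.boxPoints(r).round())
    om=roi&(rr>1.6*g)&(rr>1.8*b)&(P[...,2]>.05);q=P[om];print("orange",om.sum(),np.median(q,0));
    mu=np.median(q,0);w=np.linalg.svd(q-mu)[2];print(w)
    bm=roi&(b>1.6*rr)&(b>1.3*g)&(P[...,2]>.04)&(P[...,2]<.15);q=P[bm];print("blue",bm.sum(),np.median(q,0))
    ym=roi&(rr>1.8*b)&(g>1.5*b)&(P[...,2]>.02)&(P[...,2]<.09);q=P[ym];mu=q.mean(0);print("yellow",ym.sum(),mu,np.linalg.svd(q-mu)[2][2])
E
python3 est.py
```

```text
top unit top rect ((596.1415405273438, 229.60379028320312), (161.58868408203125, 159.2655029296875), 1.1257158517837524) 0.0852224257386951
green 60 [0.60088271 0.22941544] -178.27549875764802
neck 179 [0.59535176 0.2277653  0.12590989] [0.57488167 0.20611222 0.11801128] [0.6164958  0.24980289 0.13488558]
lamp 1040 ((564.682861328125, -167.51683044433594), (192.54656982421875, 42.18317794799805), 82.79154968261719) 0.20294861690305288
[[ 532. -260.]
 [ 574. -266.]
 [ 598.  -75.]
 [ 556.  -69.]]
orange 84 [ 0.52139232 -0.16057526  0.11141223]
[[-0.88861178  0.12092764 -0.44243148]
 [ 0.4477216   0.01928802 -0.89396495]
 [ 0.09957145  0.99247392  0.07128148]]
blue 308 [ 0.53649336 -0.15315263  0.08977798]
yellow 160 [ 0.54465573 -0.15802958  0.04105878] [ 0.58735969 -0.07882495 -0.80547826]
side unit top rect ((594.3739624023438, 230.0881805419922), (160.37353515625, 160.2766876220703), 1.811850905418396) 0.08412366885296557
green 111 [0.58680056 0.2292379 ] -177.50848669509887
neck 184 [0.59117777 0.2322559  0.12396945] [0.57371975 0.20756246 0.11800257] [0.61303532 0.24992005 0.12910572]
lamp 530 ((563.5064086914062, -167.51739501953125), (192.05799865722656, 42.212764739990234), 82.79984283447266) 0.2016378528879869
[[ 531. -260.]
 [ 572. -265.]
 [ 596.  -75.]
 [ 555.  -70.]]
orange 123 [ 0.51763107 -0.15621452  0.10155929]
[[-0.85602038  0.0931482  -0.50848059]
 [-0.51635165 -0.20106931  0.83243745]
 [ 0.02469979 -0.97513822 -0.22021665]]
blue 281 [ 0.53560103 -0.13744255  0.07510781]
yellow 339 [ 0.55552207 -0.14490036  0.04845347] [ 0.53941349 -0.11787318 -0.83374996]
```

```bash
cat > go.py <<'E'
import sys
from h import *
from scipy.spatial.transform import Rotation as Ro
YS=np.radians(-7.2); CO=np.array([0.556,-0.1665,0.05])
UC=np.array([0.595,0.230,0.0]); UY=np.radians(1.5)
xs=np.array([np.cos(YS),np.sin(YS),0]); ys=np.array([-np.sin(YS),np.cos(YS),0]); t=np.radians(35)
AX=-np.sin(t)*xs+np.array([0,0,np.cos(t)])
def stand(h):   # TCP pose on cap axis, grasp point h above cap origin
    z=-AX; x=-ys; y=np.cross(z,x); return np.c_[x,y,z],CO+AX*(h+.047)
def neck(phi,zc,h=.068,tilt=0):  # bar angle phi deg, cap origin height zc in unit frame; tool -y along bar
    a=UY+np.radians(phi); my=np.array([np.cos(a),np.sin(a),0]); z=np.array([0,0,-1.]); y=-my; x=np.cross(y,z)
    return np.c_[x,y,z],UC+np.array([0,0,zc+h+.047])
def rel(R,p,s=None):
    s=s or observe(); R0=np.array(s["ee_rot"]);p0=np.array(s["tool_pos"])
    d=R0.T@(p-p0)/.08; r=Ro.from_matrix(R0.T@R).as_rotvec()/(np.pi/2)
    return r,d
def show(R,p):
    s=observe(); r,d=rel(R,p,s); print("t",round(s["time"],2),"pos",np.round(s["tool_pos"],4),"w",round(s["gripper_width"],4),"F",np.round(s["contact_force"],1),"T",np.round(s["wrist_torque"],2))
    print("q",np.round(s["q"],2)); print("rot",np.round(r,3),"d",np.round(d,3))
E
python3 - <<'E'
from go import *
show(*stand(.158))
E
```

```text
t 0.65 pos [ 0.1666 -0.6024  0.2923] w 0.0918 F [-0.7 -0.3 -0. ] T [ 0.02 -0.01 -0.01]
q [ 1.2   0.43  0.02  1.57 -0.01  1.13 -0.08]
rot [0.384 0.077 0.244] d [-4.521 -4.787  0.929]
```

Request:
{"name": "servo_tool", "arguments": {"rotation": [[0,0,0],[0,0,0]], "delta_pos": [[-0.5,-0.5,-0.1],[-1,-1,-0.2]], "jaw": [1,1]}}

```text
time: 0.9
tool_pos: [0.2228, -0.5029, 0.3081]
ee_rot: [[0.265, -0.964, 0.0], [-0.964, -0.265, 0.0], [-0.0, -0.0, -1.0]]
contact_force: [1.0, -0.2, -0.4]
gripper_width: 0.0917
```

Request:
{"name": "servo_tool", "arguments": {"rotation": [[0,0,0],[0,0,0]], "delta_pos": [[-0.5,-0.5,0],[-1,-1,0]], "jaw": [1,1]}}

```text
time: 1.15
tool_pos: [0.2789, -0.404, 0.3086]
ee_rot: [[0.266, -0.964, 0.001], [-0.964, -0.266, -0.001], [0.001, -0.0, -1.0]]
contact_force: [1.4, -0.5, -0.2]
gripper_width: 0.0915
```

Request:
{"name": "servo_tool", "arguments": {"rotation": [[0,0,0],[0,0,0]], "delta_pos": [[-0.5,-0.5,0],[-1,-1,0]], "jaw": [1,1]}}

```text
time: 1.4
tool_pos: [0.3347, -0.3055, 0.3086]
ee_rot: [[0.266, -0.964, 0.001], [-0.964, -0.266, -0.001], [0.001, -0.0, -1.0]]
contact_force: [1.3, -0.5, -0.9]
gripper_width: 0.0916
```

```bash
python3 - <<'E'
from go import *
show(*stand(.158))
E
```

```text
t 1.4 pos [ 0.3347 -0.3055  0.3086] w 0.0916 F [ 1.3 -0.5 -0.9] T [-0.   -0.07 -0.04]
q [ 0.76  0.15 -0.15  1.94  0.03  1.06 -0.71]
rot [0.383 0.076 0.244] d [-1.505 -1.773  1.132]
```

Tracking is tight. Next I'll move to the pre-grasp pose, turning on the way.

Request:
{"name": "servo_tool", "arguments": {"rotation": [[0.1,0.02,0.06],[0.19,0.04,0.12],[0.29,0.06,0.18],[0.38,0.076,0.244]], "delta_pos": [[-0.25,-0.25,0],[-0.5,-0.5,0],[-0.75,-0.8,0.2],[-1,-1,0.3]], "jaw": [1,1,1,1]}}

```text
time: 1.9
tool_pos: [0.3897, -0.2103, 0.2859]
ee_rot: [[-0.105, -0.828, 0.551], [-0.994, 0.086, -0.06], [0.002, -0.554, -0.832]]
contact_force: [2.3, 2.1, -0.2]
gripper_width: 0.0918
```

```bash
python3 - <<'E'
from go import *
show(*stand(.158))
E
```

```text
t 1.9 pos [ 0.3897 -0.2103  0.2859] w 0.0918 F [ 2.3  2.1 -0.2] T [0.27 0.42 0.06]
q [ 0.76 -0.03 -0.22  2.35 -0.72  0.37 -0.52]
rot [0.015 0.006 0.011] d [-0.795  0.02   1.005]
```

Request:
{"name": "servo_tool", "arguments": {"rotation": [[0.015,0.006,0.011],[0.015,0.006,0.011],[0.015,0.006,0.011]], "delta_pos": [[-0.4,0.01,0.4],[-0.795,0.02,0.8],[-0.795,0.02,0.8]], "jaw": [1,1,1]}}

```text
time: 2.28
tool_pos: [0.4242, -0.164, 0.2445]
ee_rot: [[-0.117, -0.811, 0.574], [-0.993, 0.101, -0.059], [-0.01, -0.577, -0.817]]
contact_force: [0.3, 0.6, 0.6]
gripper_width: 0.0915
```

```bash
python3 - <<'E'
from go import *
show(*stand(.158))
i=camera_info("wrist");im,d=capture("wrist");np.save("/tmp/w1.npy",d);cv2.imwrite("pics/w1.png",im)
np.save("/tmp/w1pose.npy",i["pose"])
E
```

```text
t 2.27 pos [ 0.4242 -0.164   0.2445] w 0.0915 F [0.3 0.6 0.6] T [0.09 0.65 0.  ]
q [ 0.3   0.03  0.04  2.44 -1.12  0.16 -0.27]
rot [-0.002  0.008  0.001] d [-0.171  0.053  0.371]
```

View pics/w1.png

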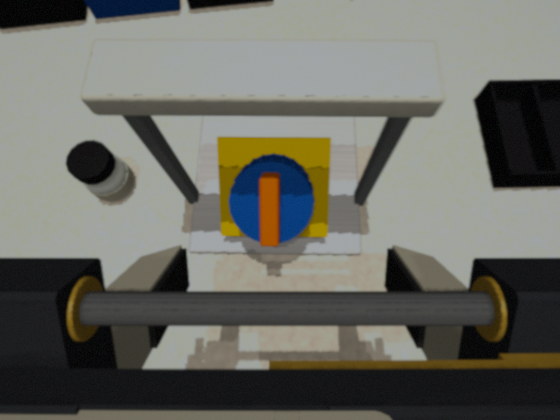

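```bash
python3 - <<'E'
from go import *
im=cv2.imread("pics/w1.png").astype(int);d=np.load("/tmp/w1.npy");pose=np.load("/tmp/w1pose.npy");i=camera_info("wrist");i["pose"]=pose
P=np.zeros(d.shape+(3,));v,u=np.nonzero(d>0);P[v,u]=px2w("wrist",np.c_[u,v],d[v,u],i)
R=np.c_[np.cos(t)*xs+np.array([0,0,np.sin(t)]),ys,AX]
L=(P-CO)@R   # cap frame coords
b,g,r=im[...,0],im[...,1],im[...,2]
roi=np.zeros(d.shape,bool);roi[130:250,215:335]=1
def st(n,m):
    q=L[m&(d>0)];print(n,len(q),"med",np.round(np.median(q,0)*1e3,1),"lo",np.round(np.percentile(q,2,0)*1e3,1),"hi",np.round(np.percentile(q,98,0)*1e3,1));return q
om=roi&(r>1.6*g)&(r>1.8*b)&(L[...,2]>.06); q=st("orange top",om&(L[...,2]>.068))
st("orange",roi&(r>1.6*g)&(r>1.8*b))
bm=roi&(b>1.5*r)&(b>1.3*g);q=st("blue",bm);st("blue top",bm&(abs(L[...,2]-.046)<.005))
ym=roi&(r>1.8*b)&(g>1.4*b)&(abs(L[...,2])<.01);q=st("yellow",ym);mu=q.mean(0);print(np.linalg.svd(q-mu)[2])
# bar direction
q=L[om&(d>0)];rc=cv2.minAreaRect((q[:,:2]*1e3).astype(np.float32));print(rc)
E
```

```text
orange top 1254 med [ 2.1  1.  71.2] lo [-24.   -5.4  69.3] hi [24.8  7.4 72.6]
orange 1386 med [ 3.7  1.2 71.1] lo [-24.   -5.4  45.5] hi [25.5 10.2 72.6]
blue 4294 med [ 5.  -6.2 45.2] lo [-27.7 -29.   19.9] hi [32.8 31.3 46.9]
blue top 3879 med [ 2.8 -6.7 45.3] lo [-27.9 -29.4  43.8] hi [31.2 31.4 46.7]
yellow 4858 med [26.1 -7.3 -0.7] lo [-42.5 -47.2  -2.2] hi [46.5 49.7  0.9]
[[ 1.43012524e-01  9.89717385e-01 -2.62989222e-03]
 [ 9.89720867e-01 -1.43012423e-01  2.27732371e-04]
 [-1.50716572e-04 -2.63542779e-03 -9.99996516e-01]]
((0.3001232147216797, 1.1212372779846191), (13.71762466430664, 50.82056427001953), 88.72621154785156)
```

```bash
sed -i 's/^AX=.*/&\nCO=CO+ys*.001+xs*.0004-AX*.0005/' go.py; python3 - <<'E'
from go import *
show(*stand(.11))
E
```

```text
t 2.33 pos [ 0.4254 -0.1612  0.2439] w 0.0917 F [-1.  -0.7 -0.2] T [ 0.07  0.78 -0.05]
q [ 0.29  0.03  0.05  2.44 -1.13  0.16 -0.26]
rot [-0.002  0.011  0.004] d [-0.135  0.054  0.968]
```

Request:
{"name": "servo_tool", "arguments": {"rotation": [[-0.001,0.005,0.002],[-0.002,0.01,0.004],[-0.002,0.011,0.004],[-0.002,0.011,0.004]], "delta_pos": [[-0.05,0.02,0.3],[-0.1,0.04,0.6],[-0.135,0.054,0.95],[-0.135,0.054,0.97]], "jaw": [0.2,0.1,0,0]}}

```text
time: 2.82
tool_pos: [0.4727, -0.1646, 0.2092]
ee_rot: [[-0.125, -0.836, 0.535], [-0.992, 0.11, -0.059], [-0.01, -0.538, -0.843]]
contact_force: [-1.0, 0.2, -0.3]
gripper_width: 0.0565
```

```bash
python3 - <<'E'
from go import *
show(*stand(.068))
i=camera_info("wrist");im,d=capture("wrist");cv2.imwrite("pics/w2.png",im)
E
```

```text
t 2.83 pos [ 0.4727 -0.1646  0.2092] w 0.0565 F [-1.   0.2 -0.3] T [0.05 0.63 0.02]
q [ 0.2   0.18  0.09  2.37 -1.32  0.12 -0.13]
rot [ 0.027  0.005 -0.003] d [-0.112  0.255  0.808]
```

View pics/w2.png

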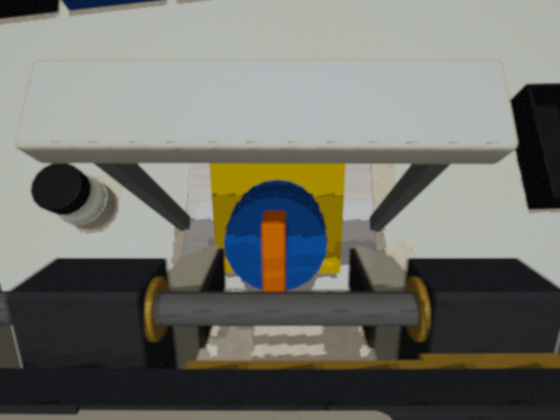

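```bash
cat > kin.py <<'E'
import numpy as np
from scipy.spatial.transform import Rotation as Ro
from scipy.optimize import least_squares
LO=np.array([-2.62,-.44,-1.27,.08,-1.32,.12,-2.74]);HI=np.array([2.62,2.09,1.32,2.57,4.46,2,2.74])
D=[([1.198,.434,.025,1.573,-.012,1.134,-.075],[.166,-.602,.2915],[[.266,-.964,-.001],[-.964,-.266,.002],[-.002,0,-1]]),
([.76,.15,-.15,1.94,.03,1.06,-.71],[.3347,-.3055,.3086],[[.266,-.964,.001],[-.964,-.266,-.001],[.001,0,-1]]),
([.76,-.03,-.22,2.35,-.72,.37,-.52],[.3897,-.2103,.2859],[[-.105,-.828,.551],[-.994,.086,-.06],[.002,-.554,-.832]]),
([.3,.03,.04,2.44,-1.12,.16,-.27],[.4242,-.164,.2445],[[-.117,-.811,.574],[-.993,.101,-.059],[-.01,-.577,-.817]]),
([.2,.18,.09,2.37,-1.32,.12,-.13],[.4727,-.1646,.2092],[[-.125,-.836,.535],[-.992,.11,-.059],[-.01,-.538,-.843]])]
def fk(q,p,s):
    o1,o7=p[0],p[1]; h,L1,L2,T,a1,b,c,d1,d2=p[2:11]
    rz=lambda a:Ro.from_euler('z',a).as_matrix(); ry=lambda a:Ro.from_euler('y',a).as_matrix()
    R=rz(s[0]*q[0]+o1);x=np.array([0,0,h])+R@[a1,0,0]
    R=R@ry(q[1])@rz(s[1]*q[2]);x=x+R@[b,d1,L1]
    R=R@ry(q[3]);x=x+R@[c,0,0]
    R=R@rz(s[2]*q[4]);x=x+R@[0,d2,L2]
    R=R@ry(q[5])@rz(s[3]*q[6]+o7);x=x+R@[0,0,T]
    return R,x
def res(p,s,D,p0):
    o=[]
    for q,x,Rm in D:
        R,y=fk(q,p,s);o+=list((y-x)/.003)+list((R-np.array(Rm)).ravel()/.01)
    return np.r_[o,(p-p0)[2:]/[.2,.2,.2,.2,.05,.05,.05,.05,.05]]
if __name__=="__main__":
    import itertools
    out=[]
    for s in itertools.product([1,-1],repeat=4):
        for o1 in [0,np.pi]:
          for o7 in [-np.pi/2,0,np.pi/2,np.pi]:
            p0=np.r_[o1,o7,.36,.42,.4,.25,0,0,0,0,0]
            r=least_squares(res,p0,args=(s,D,p0));out.append((r.cost,s,r.x))
    out.sort(key=lambda a:a[0])
    for c,s,p in out[:5]:print(round(c,2),s,np.round(p,3))
    np.savez("kin.npz",s=out[0][1],p=out[0][2])
    for q,x,R in D:
        Rr,y=fk(q,out[0][2],out[0][1]);print(np.round((y-x)*1e3,1),np.round(np.abs(Rr-np.array(R)).max(),3))
E
python3 kin.py
```

```text
4.97 (-1, -1, -1, -1) [-0.01   3.133  0.234  0.57   0.423  0.292 -0.015  0.007 -0.016 -0.052
  0.004]
4.97 (-1, -1, -1, -1) [-0.01  -3.151  0.234  0.57   0.423  0.292 -0.015  0.007 -0.016 -0.052
  0.004]
4.97 (-1, -1, -1, -1) [ 6.273e+00  3.133e+00  2.340e-01  5.700e-01  4.230e-01  2.920e-01
 -1.500e-02  7.000e-03 -1.600e-02 -5.200e-02  4.000e-03]
4.97 (-1, -1, -1, -1) [ 6.273e+00  3.133e+00  2.340e-01  5.700e-01  4.230e-01  2.920e-01
 -1.500e-02  7.000e-03 -1.600e-02 -5.200e-02  4.000e-03]
4.97 (-1, -1, -1, -1) [-0.01   3.133  0.234  0.57   0.423  0.292 -0.015  0.007 -0.016 -0.052
  0.004]
[0.4 0.8 0.6] 0.003
[ 0.  -1.1 -0.9] 0.009
[ 1.4 -0.5 -0.6] 0.006
[-2.7  1.2  1.6] 0.01
[ 1.3 -0.5 -0.8] 0.001
```

```bash
cat > ik.py <<'E'
from kin import *
Z=np.load("kin.npz");S=tuple(Z["s"]);PP=Z["p"]
def ik(R,x,q0,qref=None,w=.0):
    def f(q):
        Rr,y=fk(q,PP,S);return np.r_[(y-x)/.01,(Rr-R).ravel()/.02,(w*(q-q0))]
    r=least_squares(f,np.clip(q0,LO+.01,HI-.01),bounds=(LO,HI));return r.x,r.cost
E
python3 - <<'E'
from go import *
from ik import *
rng=np.random.default_rng(0)
def pose(tilt,h,flip):
    tt=np.radians(tilt); ax=-np.sin(tt)*xs+np.array([0,0,np.cos(tt)]); z=-ax;x=-ys*(1 if not flip else -1);y=np.cross(z,x)
    return np.c_[x,y,z],CO+AX*h+ax*.047
for back in [0,.08]:
  for tilt in [15,20,25,30,35,40]:
   for flip in [0,1]:
    R,x=pose(tilt,.070,flip); x=x-R[:,2]*back
    sols=[]
    for k in range(25):
        q,c=ik(R,x,rng.uniform(LO,HI))
        if c<1e-3:
            m=np.minimum(q-LO,HI-q).min(); sols.append((m,q))
    sols.sort(key=lambda a:-a[0])
    seen=[]
    for m,q in sols:
        if all(np.abs(q-s)[4]>.8 for s in seen): seen.append(q);print(back,tilt,flip,round(m,2),np.round(q,2))
E
```

```text
0 15 0 0.4 [ 0.89  0.43 -0.85  2.15  0.67  0.52 -2.12]
0 15 0 0.35 [-0.31  0.45  0.68  2.17 -0.79  0.47 -0.72]
0 15 1 0.38 [ 0.85  0.41 -0.79  2.15  0.62  0.5   1.06]
0 15 1 0.31 [-0.21  0.42  0.55  2.17 -0.65  0.43  2.29]
0 20 0 0.3 [ 0.96  0.42 -0.91  2.22  0.87  0.42 -2.31]
0 20 0 0.22 [-0.24  0.41  0.58  2.24 -0.94  0.34 -0.56]
0 20 0 0.12 [ 0.35  0.33 -0.14  2.22  0.04  0.24 -1.52]
0 20 1 0.31 [ 0.99  0.43 -0.96  2.22  0.9   0.45  0.8 ]
0 20 1 0.12 [ 0.31  0.33 -0.1   2.22 -0.02  0.24  1.69]
0 25 0 0.15 [ 0.89  0.38 -0.79  2.29  1.07  0.27 -2.51]
0 25 0 0.07 [-0.08  0.35  0.37  2.31 -1.23  0.19 -0.27]
0 25 1 0.25 [ 1.04  0.43 -1.01  2.29  1.19  0.37  0.52]
0 25 1 0.0 [ 0.13  0.33  0.12  2.3  -0.86  0.12  2.52]
0 30 0 0.12 [-0.24  0.39  0.57  2.38  4.34  0.29  0.43]
0 30 1 0.1 [ 1.16  0.48 -1.17  2.36  1.57  0.42  0.16]
0 30 1 0.08 [-0.15  0.37  0.46  2.38  4.3   0.24 -2.66]
0 35 0 0.13 [-0.07  0.36  0.36  2.44  3.79  0.32  0.99]
0 35 0 0.02 [ 1.    0.4  -0.92  2.43  2.15  0.31  2.72]
0 35 1 0.14 [ 0.86  0.37 -0.76  2.43  2.34  0.26 -0.63]
0 35 1 0.13 [-0.11  0.37  0.41  2.44  3.
[... 776 characters left out ...]
25 1 0.18 [-0.26  0.18  0.55  2.29 -0.55  0.3   2.21]
0.08 30 0 0.11 [-0.53  0.21  0.86  2.39 -1.21  0.26 -0.27]
0.08 30 0 0.05 [ 1.12  0.17 -0.93  2.37  0.46  0.17 -1.9 ]
0.08 30 1 0.1 [ 1.32  0.21 -1.17  2.37  0.73  0.22  0.97]
0.08 30 1 0.05 [-0.16  0.15  0.45  2.38 -0.91  0.17  2.57]
0.08 35 0 0.05 [-0.23  0.15  0.52  2.47  4.33  0.17  0.48]
0.08 35 1 0.02 [ 1.4   0.21 -1.25  2.45  1.53  0.14  0.18]
0.08 35 1 0.0 [-0.5   0.19  0.82  2.47  4.4   0.24 -2.74]
0.08 40 0 0.03 [ 0.82  0.14 -0.59  2.54  3.22  0.21  1.63]
0.08 40 0 0.01 [-0.59  0.27  0.98  2.56  4.03  0.43  0.77]
0.08 40 1 0.03 [ 0.56  0.13 -0.32  2.54  3.38  0.22 -1.69]
0.08 40 1 0.03 [ 1.38  0.21 -1.22  2.54  2.54  0.21 -0.82]
```

```bash
cat >> go.py <<'E'
TILT=20.
def sgrasp(h=.070,back=0,dz=0):
    tt=np.radians(TILT); ax=-np.sin(tt)*xs+np.array([0,0,np.cos(tt)]); z=-ax;x=-ys;y=np.cross(z,x)
    return np.c_[x,y,z],CO+AX*h+ax*(.047+back)+np.array([0,0,dz])
def nplace(phi,zc,h=.070,lean=15.,off=(0,0)):
    a=UY+np.radians(phi); cx=np.array([np.cos(a),np.sin(a),0]);cy=np.array([-np.sin(a),np.cos(a),0]);l=np.radians(lean)
    ax=np.sin(l)*cx+np.array([0,0,np.cos(l)]); z=-ax;x=-cy;y=np.cross(z,x)
    return np.c_[x,y,z],UC+np.array([off[0],off[1],zc+h])+ax*.047
E
python3 - <<'E'
from go import *
from ik import *
q0=np.array([.35,.33,-.14,2.22,.04,.24,-1.52])
def sweep(name,poses,q):
    print(name)
    for lab,(R,x) in poses:
        q,c=ik(R,x,q,w=.02);print(lab,round(c,3),np.round(q,2))
    return q
for q0 in [np.array([.35,.33,-.14,2.22,.04,.24,-1.52]),np.array([-.24,.41,.58,2.24,-.94,.34,-.56])]:
    qa=sweep("lift",[(b,sgrasp(back=b)) for b in [.08,0,.04,.08]],q0)
    qb=sweep("place",[((p,z),nplace(p,z)) for p,z in [(0,.2),(30,.2),(60,.2),(60,.1)]],qa)
    qc=sweep("up",[(p,nplace(p,.095,lean=0)) for p in [60,80,100,120,125,100,60,30,0,-15]],qb)
    qb=sweep("place-180",[((p,z),nplace(p-180,z)) for p,z in [(180,.2),(150,.2),(120,.2),(90,.2),(60,.2),(60,.1)]],qa)
E
```

```text
lift
0.08 0.0 [ 0.38  0.18 -0.17  2.2  -0.02  0.43 -1.45]
0 0.0 [ 0.33  0.33 -0.12  2.22  0.01  0.24 -1.49]
0.04 0.0 [ 0.35  0.25 -0.14  2.21 -0.01  0.33 -1.46]
0.08 0.0 [ 0.36  0.18 -0.14  2.2  -0.03  0.43 -1.44]
place
(0, 0.2) 0.001 [-0.29  0.59 -0.2   1.27  0.    1.53 -2.01]
(30, 0.2) 0.0 [-0.3   0.6  -0.29  1.26  0.16  1.57 -1.61]
(60, 0.2) 0.0 [-0.3   0.58 -0.39  1.31  0.31  1.54 -1.2 ]
(60, 0.1) 0.0 [-0.3   0.64 -0.38  1.44  0.34  1.35 -1.25]
up
60 0.0 [-0.16  0.54 -0.44  1.64  0.26  1.03 -1.17]
80 0.0 [-0.1   0.55 -0.52  1.64  0.31  1.04 -0.87]
100 0.0 [-0.05  0.56 -0.61  1.64  0.36  1.06 -0.56]
120 0.0 [ 0.01  0.58 -0.69  1.64  0.41  1.08 -0.25]
125 0.0 [ 0.02  0.58 -0.72  1.64  0.42  1.08 -0.18]
100 0.0 [-0.05  0.56 -0.61  1.64  0.36  1.06 -0.56]
60 0.0 [-0.16  0.54 -0.44  1.64  0.26  1.03 -1.17]
30 0.0 [-0.24  0.52 -0.31  1.64  0.18  1.01 -1.63]
0 0.0 [-0.33  0.52 -0.18  1.64  0.11  1.   -2.09]
-15 0.0 [-0.37  0.52 -0.12  1.64  0.07  0.99 -2.32]
place-180
(180, 0.2) 0.001 [-0.29  0.59 -0.2   1.27  0.    1.53 -2.01]
(150, 0.2) 0.0 [-0.29  0.55 -0.1   1.34 -0.15  1.42 -2.41]

[... 877 characters left out ...]
1.64 -0.14  0.98  0.22]
125 0.0 [-0.6   0.53  0.21  1.64 -0.13  0.98  0.3 ]
100 0.0 [-0.67  0.55  0.33  1.64 -0.2   0.98 -0.07]
60 0.0 [-0.79  0.58  0.52  1.64 -0.33  1.   -0.66]
30 0.0 [-0.87  0.62  0.66  1.65 -0.43  1.02 -1.09]
0 0.0 [-0.95  0.67  0.8   1.65 -0.54  1.06 -1.52]
-15 0.0 [-0.98  0.7   0.87  1.65 -0.59  1.08 -1.74]
place-180
(180, 0.2) 0.001 [-0.81  0.73  0.8   1.28 -0.51  1.6  -1.57]
(150, 0.2) 0.0 [-0.82  0.72  0.91  1.35 -0.67  1.57 -1.96]
(120, 0.2) 0.0 [-0.89  0.71  1.04  1.47 -0.81  1.5  -2.35]
(90, 0.2) 0.0 [-1.    0.73  1.23  1.6  -0.95  1.42 -2.74]
(60, 0.2) 106.064 [-1.    0.81  1.32  1.94 -1.24  1.23 -2.74]
(60, 0.1) 36.09 [-1.04  0.91  1.32  1.97 -1.32  1.23 -2.74]
```

```bash
python3 - <<'E'
from go import *
show(*sgrasp(back=.08))
E
```

```text
t 2.88 pos [ 0.4719 -0.1648  0.2092] w 0.0525 F [-0.   0.2  0.1] T [ 0.07  0.64 -0.01]
q [ 0.2   0.18  0.09  2.38 -1.32  0.12 -0.13]
rot [-0.14   0.006 -0.003] d [-0.125 -0.122 -0.174]
```

Request:
{"name": "servo_tool", "arguments": {"rotation": [[-0.02,0,0],[-0.06,0.002,-0.001],[-0.1,0.004,-0.002],[-0.14,0.006,-0.003],[-0.14,0.006,-0.003]], "delta_pos": [[-0.03,-0.04,-0.1],[-0.06,-0.08,-0.17],[-0.1,-0.12,-0.17],[-0.125,-0.12,-0.17],[-0.125,-0.12,-0.17]], "jaw": [0,0,0,0,0]}}

```text
time: 3.5
tool_pos: [0.4739, -0.1548, 0.2265]
ee_rot: [[-0.124, -0.932, 0.34], [-0.992, 0.117, -0.043], [0.001, -0.343, -0.94]]
contact_force: [0.9, 0.3, 0.3]
gripper_width: 0.0459
```

```bash
python3 - <<'E'
from go import *
show(*sgrasp(back=.0))
E
```

```text
t 3.5 pos [ 0.4739 -0.1548  0.2265] w 0.0459 F [0.9 0.3 0.3] T [0.08 0.41 0.05]
q [-0.38  0.19  0.71  2.24 -0.44  0.44 -1.02]
rot [-0.    -0.     0.001] d [0.004 0.002 1.002]
```

Request:
{"name": "servo_tool", "arguments": {"rotation": [[0,0,0],[0,0,0],[0,0,0],[0,0,0],[0,0,0]], "delta_pos": [[0,0,0.25],[0,0,0.5],[0,0,0.75],[0,0,0.95],[0.004,0,1]], "jaw": [0,0,0,0,0]}}

```text
time: 4.12
tool_pos: [0.4993, -0.1595, 0.15]
ee_rot: [[-0.128, -0.933, 0.338], [-0.992, 0.12, -0.044], [0.0, -0.341, -0.94]]
contact_force: [-0.3, -0.6, -0.6]
gripper_width: 0.0461
```

```bash
python3 - <<'E'
from go import *
show(*sgrasp(back=.0))
im,d=capture("wrist");cv2.imwrite("pics/w3.png",im)
im,d=capture("side");cv2.imwrite("pics/s3.png",cv2.resize(im[100:240,220:360],(560,560),interpolation=cv2.INTER_CUBIC))
E
```

```text
t 4.12 pos [ 0.4993 -0.1595  0.15  ] w 0.0461 F [-0.3 -0.6 -0.6] T [0.11 0.45 0.02]
q [-0.11  0.36  0.43  2.25 -0.77  0.28 -0.72]
rot [ 0.001 -0.001 -0.001] d [-0.015 -0.023 -0.006]
```

View pics/w3.png

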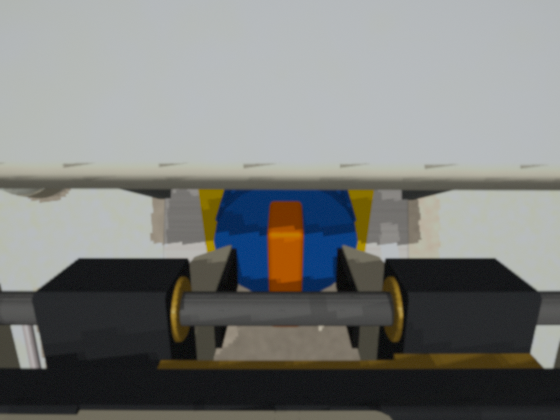

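View pics/s3.png

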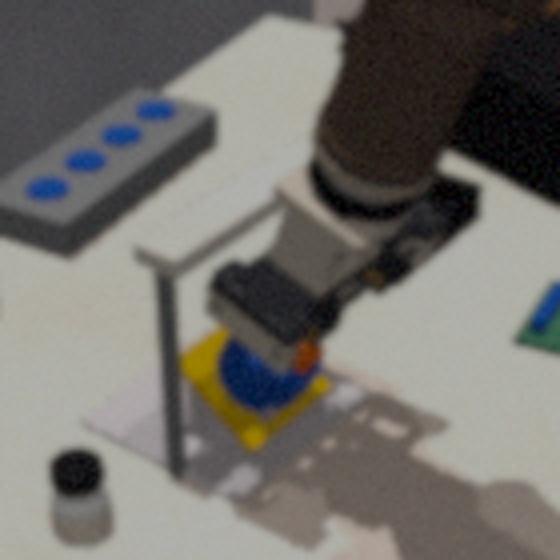

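The wrist picture shows the bar at column 286, midway between the fingers at 237 and 340. There is no contact force, so I'll close the jaws.

Request:
{"name": "servo_tool", "arguments": {"rotation": [[0,0,0],[0,0,0],[0,0,0],[0,0,0],[0,0,0]], "delta_pos": [[-0.015,-0.02,0],[-0.015,-0.02,0],[-0.015,-0.02,0],[-0.015,-0.02,0],[-0.015,-0.02,0]], "jaw": [-1,-1,-1,-1,-1]}}

```text
time: 4.85
tool_pos: [0.5026, -0.1578, 0.1516]
ee_rot: [[-0.125, -0.932, 0.339], [-0.992, 0.117, -0.044], [0.001, -0.342, -0.94]]
contact_force: [0.8, -1.3, -0.1]
gripper_width: 0.0135
```

```bash
python3 - <<'E'
from go import *
show(*sgrasp(back=.0))
im,d=capture("wrist");cv2.imwrite("pics/w4.png",im)
E
```

```text
t 4.85 pos [ 0.5026 -0.1578  0.1516] w 0.0135 F [ 0.8 -1.3 -0.1] T [-0.08  0.13 -0.12]
q [-0.13  0.36  0.44  2.25 -0.76  0.29 -0.73]
rot [-0.    -0.001  0.   ] d [ 0.011  0.02  -0.001]
```

View pics/w4.png

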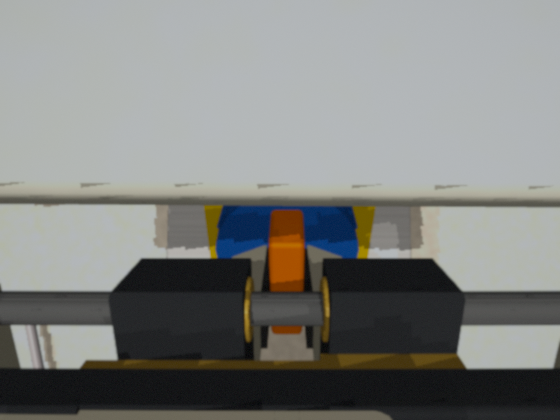

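```bash
cat >> go.py <<'E'
import os
RCAP0=np.c_[np.cos(t)*xs+np.array([0,0,np.sin(t)]),ys,AX]
if os.path.exists("grasp.npz"):
    G=np.load("grasp.npz");RG,xG=G["R"],G["x"]   # tool pose in cap frame
def captcp(Rc,xc): return Rc@RG, xc+Rc@xG
def capup(phi,x,y,z):
    a=UY+np.radians(phi); return captcp(Ro.from_euler('z',a).as_matrix(),np.array([x,y,z]))
E
python3 - <<'E'
from go import *
s=observe();R=np.array(s["ee_rot"]);x=np.array(s["tool_pos"])
RG=RCAP0.T@R; xG=RCAP0.T@(x-CO); 
print(np.round(xG*1e3,1)); g=xG+RG@[0,0,.047];print("grasp pt in cap",np.round(g*1e3,1),Ro.from_matrix(RG).as_euler('xyz',degrees=True))
xG[1]-=g[1]
np.savez("grasp.npz",R=RG,x=xG)
E
python3 - <<'E'
from go import *
show(*captcp(RCAP0,CO+AX*.07))
E
```

```text
[ 13.7   0.9 114.9]
grasp pt in cap [ 1.5  0.8 69.5] [ 1.65001146e+02 -6.14367115e-02 -8.99731881e+01]
t 4.9 pos [ 0.5026 -0.1579  0.1516] w 0.0138 F [ 0.3 -1.3  1.3] T [-0.12  0.07 -0.06]
q [-0.13  0.36  0.44  2.25 -0.76  0.29 -0.73]
rot [-0.  0. -0.] d [ 0.011  0.226 -0.845]
```

Request:
{"name": "servo_tool", "arguments": {"rotation": [[0,0,0],[0,0,0],[0,0,0],[0,0,0],[0,0,0]], "delta_pos": [[0,0.03,-0.1],[0,0.08,-0.3],[0,0.13,-0.5],[0,0.19,-0.7],[0,0.226,-0.845]], "jaw": [-1,-1,-1,-1,-1]}}

```text
time: 5.52
tool_pos: [0.4613, -0.1522, 0.209]
ee_rot: [[-0.125, -0.933, 0.337], [-0.992, 0.118, -0.043], [-0.0, -0.34, -0.94]]
contact_force: [0.2, -0.8, -1.3]
gripper_width: 0.0138
```

```bash
python3 - <<'E'
from go import *
show(*captcp(RCAP0,CO+AX*.07))
im,d=capture("side");cv2.imwrite("pics/s5.png",cv2.resize(im[100:240,220:360],(560,560),interpolation=cv2.INTER_CUBIC))
E
```

```text
t 5.53 pos [ 0.4613 -0.1522  0.209 ] w 0.0138 F [ 0.2 -0.8 -1.3] T [0.09 0.49 0.  ]
q [-0.36  0.2   0.7   2.29 -0.51  0.4  -0.95]
rot [ 0.001  0.001 -0.   ] d [ 0.015 -0.018  0.008]
```

View pics/s5.png

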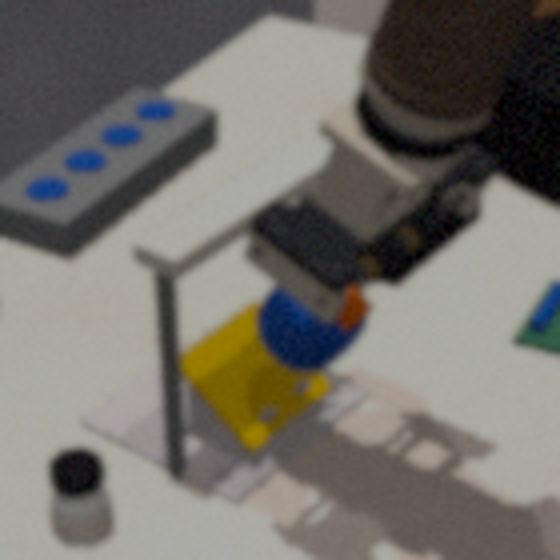

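```bash
python3 - <<'E'
from go import *
from ik import *
R=np.array(observe()["ee_rot"])
show(R,np.array([.43,-.13,.29]))
q=np.array([-.36,.2,.7,2.29,-.51,.4,-.95])
for lab,(Rr,x) in [("a",(R,np.array([.43,-.13,.29]))),("b",capup(0,.47,.05,.21)),("c",capup(20,.56,.15,.19)),("d",capup(58,.595,.23,.15))]:
    q,c=ik(Rr,x,q,w=.02);print(lab,round(c,3),np.round(q,2),np.round(x,3))
E
```

```text
t 5.58 pos [ 0.461  -0.1524  0.2097] w 0.0139 F [-1.6  0.  -0.7] T [ 0.1   0.52 -0.  ]
q [-0.36  0.2   0.7   2.29 -0.5   0.4  -0.95]
rot [0. 0. 0.] d [-0.23   0.052 -1.087]
a 0.0 [-0.42  0.01  0.59  2.2  -0.04  0.59 -1.49] [ 0.43 -0.13  0.29]
b 0.0 [-0.52  0.35  0.45  1.7  -0.16  1.39 -1.57] [0.484 0.05  0.325]
c 0.0 [-0.57  0.53  0.34  1.45 -0.14  1.45 -1.41] [0.573 0.155 0.305]
d 0.0 [-0.64  0.61  0.19  1.38  0.03  1.38 -1.01] [0.602 0.242 0.265]
```

Request:
{"name": "servo_tool", "arguments": {"rotation": [[0,0,0],[0,0,0],[0,0,0]], "delta_pos": [[-0.1,0.02,-0.4],[-0.2,0.05,-0.8],[-0.23,0.05,-1]], "jaw": [-1,-1,-1]}}

```text
time: 5.95
tool_pos: [0.4334, -0.1296, 0.2831]
ee_rot: [[-0.124, -0.933, 0.338], [-0.992, 0.116, -0.042], [0.0, -0.341, -0.94]]
contact_force: [-0.5, 0.4, -1.4]
gripper_width: 0.0143
```

```bash
python3 - <<'E'
from go import *
show(*capup(0,.47,.0,.21))
E
```

```text
t 5.95 pos [ 0.4334 -0.1296  0.2831] w 0.0143 F [-0.5  0.4 -1.4] T [ 0.11  0.51 -0.01]
q [-0.69 -0.06  0.87  2.26  0.05  0.58 -1.54]
rot [-0.387 -0.004 -0.097] d [-1.69  -0.575 -0.348]
```

Request:
{"name": "servo_tool", "arguments": {"rotation": [[-0.08,0,-0.02],[-0.16,0,-0.04],[-0.24,-0.002,-0.06],[-0.32,-0.003,-0.08],[-0.387,-0.004,-0.097]], "delta_pos": [[-0.2,-0.08,-0.1],[-0.4,-0.18,-0.2],[-0.6,-0.3,-0.3],[-0.8,-0.45,-0.35],[-1,-0.575,-0.35]], "jaw": [-1,-1,-1,-1,-1]}}

```text
time: 6.58
tool_pos: [0.478, -0.0543, 0.3246]
ee_rot: [[0.026, -0.965, -0.262], [-1.0, -0.025, -0.007], [0.0, 0.262, -0.965]]
contact_force: [0.6, -0.4, -0.8]
gripper_width: 0.0141
```

```bash
python3 - <<'E'
from go import *
show(*capup(25,.55,.13,.20))
E
```

```text
t 6.58 pos [ 0.478  -0.0543  0.3246] w 0.0141 F [ 0.6 -0.4 -0.8] T [ 0.   -0.36  0.06]
q [-0.61  0.38  0.85  1.75 -0.22  1.4  -1.24]
rot [ 0.002  0.073 -0.269] d [-2.353 -1.107 -0.176]
```

Request:
{"name": "servo_tool", "arguments": {"rotation": [[0,0,0],[0,0,0],[0,0,0]], "delta_pos": [[-0.4,-0.2,0],[-0.8,-0.4,0],[-1,-0.5,0]], "jaw": [-1,-1,-1]}}

```text
time: 6.95
tool_pos: [0.5143, 0.0276, 0.3133]
ee_rot: [[0.027, -0.965, -0.259], [-1.0, -0.026, -0.008], [0.001, 0.259, -0.966]]
contact_force: [-0.3, -0.2, -0.7]
gripper_width: 0.0139
```

Request:
{"name": "servo_tool", "arguments": {"rotation": [[0,0,0],[0,0.02,-0.07],[0,0.04,-0.14],[0,0.06,-0.21],[0.002,0.073,-0.269]], "delta_pos": [[-0.3,-0.2,0],[-0.6,-0.4,0],[-0.9,-0.6,-0.1],[-1,-0.6,-0.18],[-1,-0.6,-0.18]], "jaw": [-1,-1,-1,-1,-1]}}

```text
time: 7.58
tool_pos: [0.5629, 0.1083, 0.3155]
ee_rot: [[0.45, -0.864, -0.227], [-0.893, -0.435, -0.118], [0.003, 0.255, -0.967]]
contact_force: [0.8, 0.2, -0.9]
gripper_width: 0.0142
```

```bash
python3 - <<'E'
from go import *
show(*capup(55,.595,.23,.16))
im,d=capture("side");cv2.imwrite("pics/s6.png",im);np.save("/tmp/s6.npy",d)
im,d=capture("wrist");cv2.imwrite("pics/w6.png",im)
E
```

```text
t 7.58 pos [0.5629 0.1083 0.3155] w 0.0142 F [ 0.8  0.2 -0.9] T [ 0.1  -0.33  0.01]
q [-0.74  0.52  0.69  1.53 -0.22  1.44 -1.13]
rot [-0.001  0.084 -0.32 ] d [-1.265 -1.279  0.182]
```

View pics/s6.png

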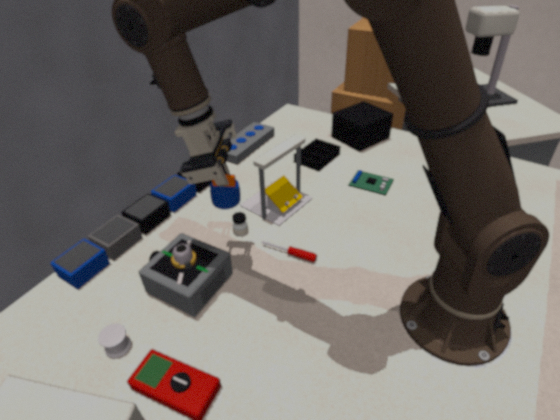

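View pics/w6.png

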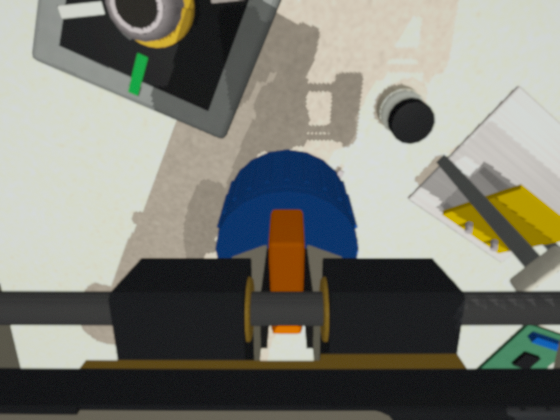

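The cap hangs level at (225,190) in the side picture, with the neck ahead at (183,255). I'll carry on to a point above the neck.

Request:
{"name": "servo_tool", "arguments": {"rotation": [[0,0.02,-0.06],[0,0.04,-0.12],[0,0.05,-0.18],[0,0.065,-0.25],[-0.001,0.084,-0.32]], "delta_pos": [[-0.25,-0.25,0],[-0.5,-0.5,0],[-0.8,-0.8,0],[-1,-1,0],[-1,-1,0]], "jaw": [-1,-1,-1,-1,-1]}}

```text
time: 8.3
tool_pos: [0.5959, 0.215, 0.2935]
ee_rot: [[0.833, -0.534, -0.143], [-0.553, -0.805, -0.216], [0.001, 0.259, -0.966]]
contact_force: [0.3, -0.5, -1.3]
gripper_width: 0.0141
```

```bash
python3 - <<'E'
from go import *
show(*capup(55,.595,.23,.16))
E
```

```text
t 8.3 pos [0.5959 0.215  0.2935] w 0.0141 F [ 0.3 -0.5 -1.3] T [ 0.26 -0.24  0.03]
q [-0.81  0.6   0.55  1.41 -0.14  1.41 -0.86]
rot [ 0.     0.001 -0.001] d [-0.115 -0.37   0.142]
```

Request:
{"name": "servo_tool", "arguments": {"rotation": [[0,0,0],[0,0,0],[0,0,0]], "delta_pos": [[-0.06,-0.2,0],[-0.115,-0.37,0.1],[-0.115,-0.37,0.142]], "jaw": [-1,-1,-1]}}

```text
time: 8.68
tool_pos: [0.6021, 0.2407, 0.2743]
ee_rot: [[0.831, -0.537, -0.144], [-0.556, -0.803, -0.216], [0.0, 0.26, -0.966]]
contact_force: [0.2, 0.0, -1.4]
gripper_width: 0.0137
```

```bash
python3 - <<'E'
from go import *
show(*capup(55,.595,.23,.16))
for c in ["side","top"]:
    im,d=capture(c);cv2.imwrite(f"pics/{c}7.png",im);np.save(f"/tmp/{c}7.npy",d)
    P=px2w(c,np.c_[np.tile(np.arange(560),420),np.repeat(np.arange(420),560)],d.ravel()).reshape(420,560,3)
    b,g,r=[im[...,k].astype(int) for k in range(3)]
    roi=(np.abs(P[...,:2]-UC[:2])<.1).all(-1)
    for n,m in [("blue",roi&(b>1.5*r)&(b>1.3*g)&(P[...,2]>.15)),("orange",roi&(r>1.6*g)&(r>1.8*b)&(P[...,2]>.19))]:
        q=P[m]; 
        if len(q): print(c,n,len(q),np.round(np.percentile(q,2,0),4),np.round(np.percentile(q,98,0),4),np.round(np.median(q,0),4))
a=cv2.imread("pics/top7.png");cv2.imwrite("pics/top7z.png",cv2.resize(a[140:220,165:250],(680,560)[:2]))
a=cv2.imread("pics/side7.png");cv2.imwrite("pics/side7z.png",cv2.resize(a[190:310,115:255],(640,548)))
E
```

```text
t 8.68 pos [0.6021 0.2407 0.2743] w 0.0137 F [ 0.2  0.  -1.4] T [ 0.3  -0.21 -0.01]
q [-0.82  0.64  0.54  1.39 -0.16  1.4  -0.89]
rot [ 0.001  0.001 -0.003] d [-0.001 -0.007 -0.01 ]
side blue 668 [0.5515 0.2138 0.1606] [0.6016 0.2909 0.3756] [0.5708 0.2488 0.1938]
side orange 51 [0.5031 0.2149 0.2076] [0.599  0.3242 0.6007] [0.5775 0.2751 0.4193]
top blue 220 [0.5598 0.1944 0.1739] [0.6509 0.2518 0.4467] [0.5752 0.209  0.2044]
top orange 58 [0.5754 0.2054 0.2202] [0.6062 0.2426 0.236 ] [0.5896 0.2225 0.231 ]
```

View pics/side7z.png

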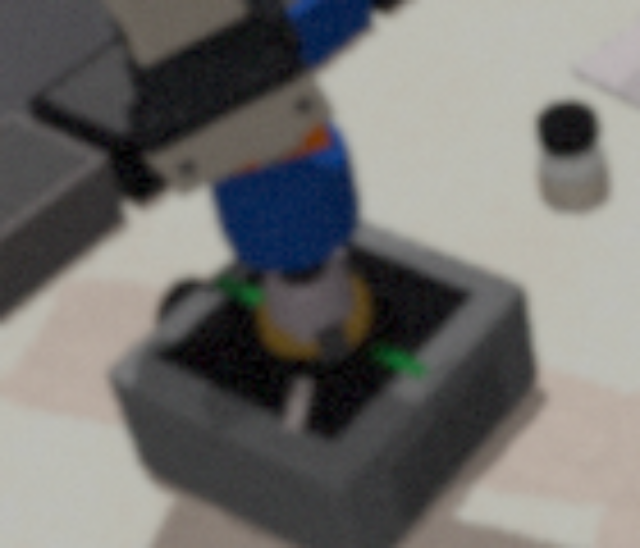

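View pics/top7z.png

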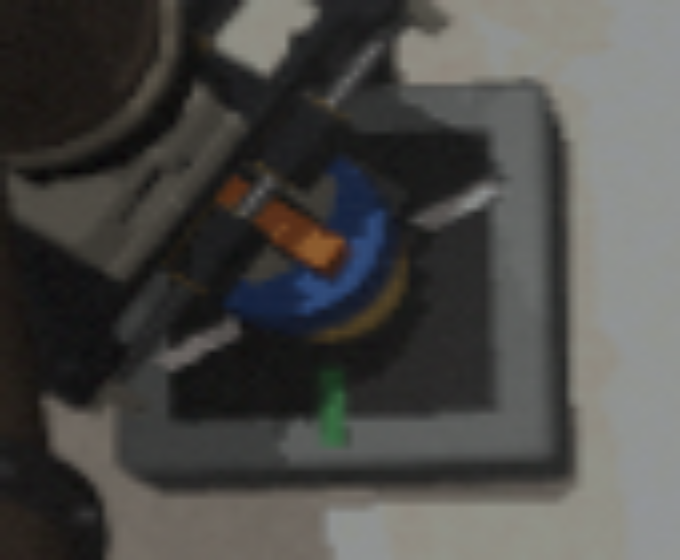

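```bash
cat > fitcap.py <<'E'
from go import *
from scipy.optimize import least_squares
import sys
def pts(c,im,d,zlo):
    P=px2w(c,np.c_[np.tile(np.arange(560),420),np.repeat(np.arange(420),560)],d.ravel()).reshape(420,560,3)
    b,g,r=[im[...,k].astype(int) for k in range(3)]
    roi=(np.abs(P[...,:2]-UC[:2])<.055).all(-1)&(P[...,2]>zlo)&(P[...,2]<zlo+.075)
    blue=(b>1.5*r)&(b>1.2*g)
    return P[roi&blue],P[roi&(r>1.6*g)&(r>1.8*b)],P
def sd(p,Q):  # closed cylinder sdf, origin bottom centre
    x,y,z,ax,ay=p; a=np.array([ax,ay,1.]);a/=np.linalg.norm(a)
    v=Q-[x,y,z];h=v@a;r=np.linalg.norm(v-np.outer(h,a),axis=1)
    dr=r-.034;dh=np.abs(h-.023)-.023
    return np.where((dr>0)&(dh>0),np.hypot(dr,dh),np.maximum(dr,dh))
def fit(Q,z0):
    r=least_squares(lambda p:np.r_[sd(p,Q)/.002,(p[3:])/.1],[UC[0],UC[1],z0,0,0],loss="soft_l1");return r.x,np.median(np.abs(sd(r.x,Q)))
if __name__=="__main__":
    z0=float(sys.argv[2]);A=[]
    for c in ["side","top"]:
        im=cv2.imread(f"pics/{c}{sys.argv[1]}.png");d=np.load(f"/tmp/{c}{sys.argv[1]}.npy")
        Q,O,P=pts(c,im,d,z0-.005);A.append(Q);print(c,len(Q),[np.round(v,4) for v in fit(Q,z0)])
    print("both",[np.round(v,4) for v in fit(np.vstack(A),z0)])
E
python3 fitcap.py 7 .16
```

```text
side 620 [array([ 0.5939,  0.2297,  0.1579, -0.0062, -0.0081]), np.float64(0.0007)]
top 217 [array([0.594 , 0.2271, 0.1596, 0.0085, 0.0401]), np.float64(0.0012)]
both [array([ 0.594 ,  0.2286,  0.1588, -0.0125,  0.0259]), np.float64(0.0009)]
```

The cap is level and within about 1 mm of the neck axis, so I'll lower it.

```bash
python3 - <<'E'
from go import *
show(*capup(55,.595,.23,.102))
E
```

```text
t 8.78 pos [0.6023 0.2389 0.2752] w 0.0137 F [-0.7 -0.2 -1.3] T [ 0.26 -0.26 -0.01]
q [-0.82  0.64  0.54  1.39 -0.16  1.4  -0.89]
rot [ 0.001  0.001 -0.004] d [-0.017 -0.217  0.696]
```

Request:
{"name": "servo_tool", "arguments": {"rotation": [[0,0,0],[0,0,0],[0,0,0],[0,0,0],[0,0,0]], "delta_pos": [[-0.015,-0.06,0.15],[-0.017,-0.11,0.3],[-0.017,-0.15,0.45],[-0.017,-0.18,0.58],[-0.017,-0.217,0.696]], "jaw": [-1,-1,-1,-1,-1]}}

```text
time: 9.4
tool_pos: [0.6027, 0.2419, 0.217]
ee_rot: [[0.832, -0.537, -0.143], [-0.555, -0.803, -0.216], [0.002, 0.259, -0.966]]
contact_force: [-0.5, -1.0, -1.0]
gripper_width: 0.0136
```

```bash
python3 - <<'E'
from go import *
show(*capup(55,.595,.23,.0965))
E
```

```text
t 9.4 pos [0.6027 0.2419 0.217 ] w 0.0136 F [-0.5 -1.  -1. ] T [ 0.21 -0.28  0.04]
q [-0.82  0.69  0.52  1.45 -0.18  1.29 -0.89]
rot [ 0.     0.    -0.003] d [ 0.001 -0.012  0.069]
```

Request:
{"name": "servo_tool", "arguments": {"rotation": [[0,0,0],[0,0,0],[0,0,0],[0,0,0]], "delta_pos": [[0,-0.005,0.02],[0,-0.01,0.04],[0,-0.015,0.06],[0,-0.02,0.075]], "jaw": [-1,-1,-1,-1]}}

```text
time: 9.9
tool_pos: [0.6031, 0.2416, 0.2119]
ee_rot: [[0.831, -0.537, -0.142], [-0.556, -0.803, -0.216], [0.003, 0.259, -0.966]]
contact_force: [0.7, -3.1, 0.9]
gripper_width: 0.0135
```

```bash
python3 - <<'E'
from go import *
show(*capup(55,.595,.23,.0955))
E
```

```text
t 9.9 pos [0.6031 0.2416 0.2119] w 0.0135 F [ 0.7 -3.1  0.9] T [-0.54 -0.56  0.08]
q [-0.82  0.7   0.52  1.45 -0.18  1.28 -0.89]
rot [-0.    -0.    -0.003] d [-0.005  0.001  0.019]
```

Request:
{"name": "servo_tool", "arguments": {"rotation": [[0,0,0],[0,0,0],[0,0,0]], "delta_pos": [[0,-0.003,0.01],[0,-0.006,0.02],[0,-0.006,0.02]], "jaw": [-1,-1,-1]}}

```text
time: 10.28
tool_pos: [0.6032, 0.2418, 0.2109]
ee_rot: [[0.831, -0.537, -0.141], [-0.556, -0.803, -0.216], [0.003, 0.258, -0.966]]
contact_force: [1.1, -2.9, 6.7]
gripper_width: 0.0138
```

```bash
python3 - <<'E'
from go import *
show(*capup(55,.595,.23,.0955))
im,d=capture("side");cv2.imwrite(f"pics/side8.png",im);np.save(f"/tmp/side8.npy",d)
im,d=capture("top");cv2.imwrite(f"pics/top8.png",im);np.save(f"/tmp/top8.npy",d)
a=cv2.imread("pics/side8.png");cv2.imwrite("pics/side8z.png",cv2.resize(a[190:310,115:255],(640,548)))
E
python3 fitcap.py 8 .0955
```

```text
t 10.28 pos [0.6032 0.2418 0.2109] w 0.0138 F [ 1.1 -2.9  6.7] T [-0.95 -0.17  0.06]
q [-0.82  0.7   0.52  1.46 -0.18  1.28 -0.89]
rot [-0.    -0.    -0.003] d [-0.005  0.007  0.008]
side 567 [array([ 5.950e-01,  2.303e-01,  9.440e-02, -6.300e-03, -5.000e-04]), np.float64(0.0007)]
top 201 [array([ 0.5955,  0.2288,  0.0962, -0.0148,  0.0569]), np.float64(0.0012)]
both [array([ 0.5953,  0.2295,  0.0952, -0.0142,  0.0342]), np.float64(0.0009)]
```

View pics/side8z.png

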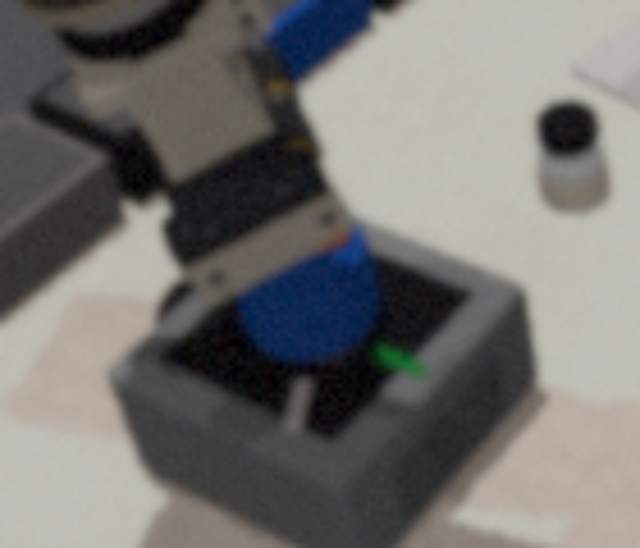

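The cap is riding on the thread: z is about 0.095 with 7 N upward. I'll release it and let it settle.

Request:
{"name": "servo_tool", "arguments": {"rotation": [[0,0,0],[0,0,0],[0,0,0],[0,0,0]], "delta_pos": [[0,0,0],[0,0,0],[0,0,0],[0,0,-0.02]], "jaw": [-0.6,-0.4,-0.3,-0.3]}}

```text
time: 10.88
tool_pos: [0.6028, 0.2425, 0.2113]
ee_rot: [[0.832, -0.537, -0.143], [-0.555, -0.803, -0.216], [0.001, 0.259, -0.966]]
contact_force: [-1.2, -0.3, 0.3]
gripper_width: 0.0315
```

```bash
python3 - <<'E'
from go import *
show(*nplace(55,.0955,h=.072,lean=0))
im,d=capture("side");cv2.imwrite(f"pics/side9.png",im);np.save(f"/tmp/side9.npy",d)
im,d=capture("top");cv2.imwrite(f"pics/top9.png",im);np.save(f"/tmp/top9.npy",d)
im,d=capture("wrist");cv2.imwrite(f"pics/w9.png",im)
E
python3 fitcap.py 9 .0955
```

```text
t 10.88 pos [0.6028 0.2425 0.2113] w 0.0315 F [-1.2 -0.3  0.3] T [ 0.25 -0.2  -0.02]
q [-0.82  0.7   0.52  1.45 -0.18  1.28 -0.89]
rot [ 0.167 -0.    -0.003] d [0.006 0.189 0.009]
side 519 [array([ 0.5947,  0.2307,  0.0946,  0.1011, -0.0643]), np.float64(0.0008)]
top 232 [array([0.5945, 0.2287, 0.0959, 0.1121, 0.0061]), np.float64(0.0012)]
both [array([ 0.5949,  0.2298,  0.0956,  0.0963, -0.0281]), np.float64(0.001)]
```

View pics/w9.png

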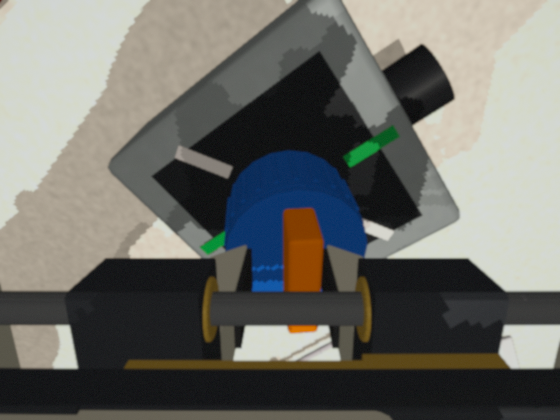

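Request:
{"name": "servo_tool", "arguments": {"rotation": [[0.04,0,0],[0.08,0,0],[0.12,0,-0.001],[0.167,0,-0.003],[0.167,0,-0.003]], "delta_pos": [[0.002,0.045,-0.05],[0.003,0.09,-0.05],[0.004,0.14,-0.03],[0.006,0.189,0.009],[0.006,0.189,0.009]], "jaw": [-0.3,-0.3,-0.3,-0.3,-0.3]}}

```text
time: 11.65
tool_pos: [0.5949, 0.2283, 0.2152]
ee_rot: [[0.833, -0.553, 0.001], [-0.553, -0.833, -0.0], [0.001, -0.0, -1.0]]
contact_force: [0.4, -0.1, -0.0]
gripper_width: 0.0325
```

```bash
python3 - <<'E'
from go import *
show(*nplace(55,.0955,h=.070,lean=0))
im,d=capture("wrist");cv2.imwrite(f"pics/w10.png",im)
E
```

```text
t 11.65 pos [0.5949 0.2283 0.2152] w 0.0325 F [ 0.4 -0.1 -0. ] T [-0.02 -0.01  0.04]
q [-0.76  0.55  0.47  1.66 -0.28  1.   -0.78]
rot [-0.    -0.001 -0.001] d [-0.011 -0.018  0.034]
```

View pics/w10.png

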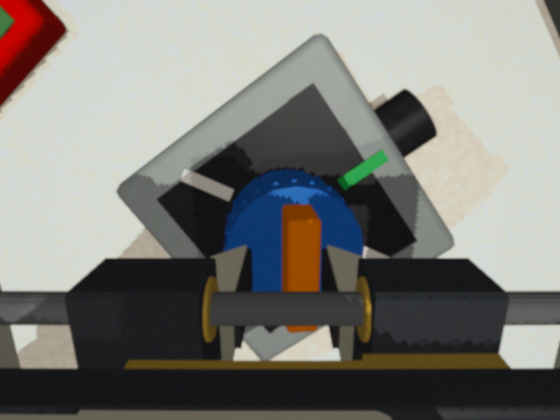

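Request:
{"name": "servo_tool", "arguments": {"rotation": [[0,0,0],[0,0,0],[0,0,0],[0,0,0],[0,0,0]], "delta_pos": [[-0.011,-0.018,0.034],[-0.011,-0.018,0.034],[-0.011,-0.018,0.034],[-0.011,-0.018,0.034],[-0.011,-0.018,0.034]], "jaw": [-0.5,-1,-1,-1,-1]}}

```text
time: 12.32
tool_pos: [0.5958, 0.2313, 0.212]
ee_rot: [[0.834, -0.552, 0.002], [-0.552, -0.834, -0.0], [0.002, -0.001, -1.0]]
contact_force: [3.7, -1.2, -2.5]
gripper_width: 0.0139
```

```bash
python3 - <<'E'
from go import *
show(*nplace(55,.0955,h=.070,lean=0))
im,d=capture("side");cv2.imwrite(f"pics/side11.png",im);np.save(f"/tmp/side11.npy",d)
im,d=capture("top");cv2.imwrite(f"pics/top11.png",im);np.save(f"/tmp/top11.npy",d)
E
python3 fitcap.py 11 .0955
```

```text
t 12.32 pos [0.5958 0.2313 0.212 ] w 0.0139 F [ 3.7 -1.2 -2.5] T [-0.28 -1.23  0.05]
q [-0.76  0.55  0.46  1.66 -0.28  0.99 -0.78]
rot [-0.001 -0.001  0.   ] d [ 0.001  0.019 -0.007]
side 560 [array([ 0.5946,  0.23  ,  0.0947, -0.0068, -0.0013]), np.float64(0.0008)]
top 121 [array([0.5938, 0.2295, 0.0966, 0.0357, 0.0063]), np.float64(0.0009)]
both [array([ 0.5945,  0.2294,  0.0951, -0.0038,  0.0225]), np.float64(0.0008)]
```

Request:
{"name": "servo_tool", "arguments": {"rotation": [[0,0,-0.06],[0,0,-0.12],[0,0,-0.2],[0,0,-0.28],[0,0,-0.36]], "delta_pos": [[0,0.01,-0.03],[0,0.01,-0.045],[0,0.01,-0.05],[0,0.01,-0.05],[0,0.01,-0.05]], "jaw": [-1,-1,-1,-1,-1]}}

```text
time: 13.05
tool_pos: [0.5946, 0.2306, 0.2162]
ee_rot: [[1.0, -0.015, 0.001], [-0.015, -1.0, -0.0], [0.001, 0.0, -1.0]]
contact_force: [1.5, -1.5, -0.6]
gripper_width: 0.0138
```

```bash
python3 - <<'E'
from go import *
show(*nplace(119,.0985,h=.070,lean=0))
E
```

```text
t 13.05 pos [0.5946 0.2306 0.2162] w 0.0138 F [ 1.5 -1.5 -0.6] T [-0.4  -0.54 -0.01]
q [-0.66  0.53  0.31  1.65 -0.19  0.99 -0.3 ]
rot [ 0.    -0.    -0.348] d [0.006 0.008 0.008]
```

Request:
{"name": "servo_tool", "arguments": {"rotation": [[0,0,-0.08],[0,0,-0.16],[0,0,-0.24],[0,0,-0.32],[0,0,-0.35]], "delta_pos": [[0.003,0.005,0],[0.006,0.008,0],[0.006,0.008,0],[0.006,0.008,0],[0.006,0.008,0]], "jaw": [-1,-1,-1,-1,-1]}}

```text
time: 13.68
tool_pos: [0.5946, 0.2302, 0.2159]
ee_rot: [[0.861, 0.509, -0.0], [0.509, -0.861, -0.0], [-0.0, -0.0, -1.0]]
contact_force: [1.4, -0.4, -1.4]
gripper_width: 0.0138
```

```bash
python3 - <<'E'
from go import *
show(*nplace(119,.091,h=.070,lean=0))
im,d=capture("side");cv2.imwrite(f"pics/side12.png",im);np.save(f"/tmp/side12.npy",d)
im,d=capture("top");cv2.imwrite(f"pics/top12.png",im);np.save(f"/tmp/top12.npy",d)
a=cv2.imread("pics/top12.png");cv2.imwrite("pics/top12z.png",cv2.resize(a[140:220,165:250],(640,600)))
E
python3 fitcap.py 12 .098
```

```text
t 13.68 pos [0.5946 0.2302 0.2159] w 0.0138 F [ 1.4 -0.4 -1.4] T [-0.15 -0.31 -0.02]
q [-0.57  0.52  0.17  1.64 -0.1   0.99  0.17]
rot [-0.     0.     0.001] d [0.003 0.005 0.098]
side 605 [array([ 0.5941,  0.2296,  0.0987,  0.0058, -0.0122]), np.float64(0.0007)]
top 0 [array([0.595, 0.23 , 0.098, 0.   , 0.   ]), np.float64(nan)]
both [array([ 0.5941,  0.2296,  0.0987,  0.0058, -0.0122]), np.float64(0.0007)]
  return _methods._mean(a, axis=axis, dtype=dtype,
  ret = ret.dtype.type(ret / rcount)
```

View pics/top12z.png

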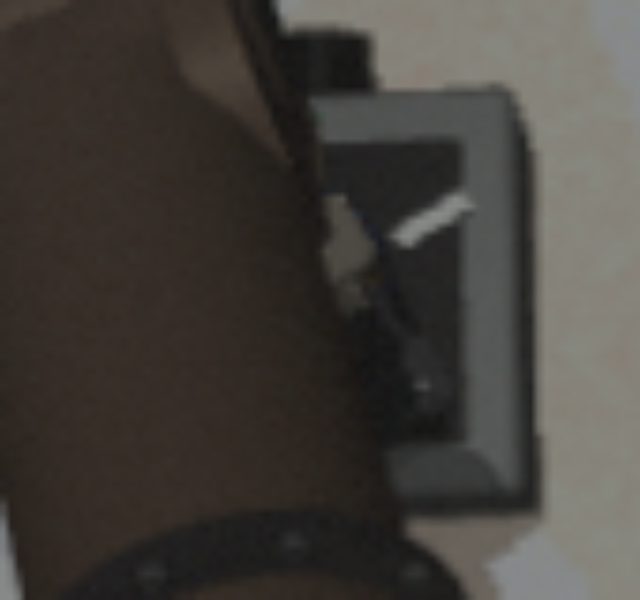

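Request:
{"name": "servo_tool", "arguments": {"rotation": [[0,0,0],[0,0,0],[0,0,0],[0,0,0],[0,0,0]], "delta_pos": [[0,0,0.016],[0,0,0.032],[0,0,0.05],[0,0,0.065],[0,0,0.075]], "jaw": [-1,-1,-1,-1,-1]}}

```text
time: 14.4
tool_pos: [0.5952, 0.2302, 0.2098]
ee_rot: [[0.862, 0.506, 0.001], [0.506, -0.862, -0.0], [0.001, 0.001, -1.0]]
contact_force: [0.2, 0.2, -0.1]
gripper_width: 0.0133
```

```bash
python3 - <<'E'
from go import *
show(*nplace(119,.0912,h=.070,lean=0))
E
```

```text
t 14.4 pos [0.5952 0.2302 0.2098] w 0.0133 F [ 0.2  0.2 -0.1] T [ 0.04 -0.1  -0.01]
q [-0.57  0.53  0.17  1.65 -0.1   0.97  0.17]
rot [ 0.    -0.    -0.001] d [-0.004  0.001  0.02 ]
```

Request:
{"name": "servo_tool", "arguments": {"rotation": [[0,0,0],[0,0,0],[0,0,0],[0,0,0]], "delta_pos": [[-0.003,0,0.008],[-0.003,0,0.014],[-0.003,0,0.018],[-0.003,0,0.018]], "jaw": [-1,-1,-1,-1]}}

```text
time: 14.9
tool_pos: [0.5951, 0.2301, 0.2085]
ee_rot: [[0.862, 0.506, 0.001], [0.506, -0.862, -0.0], [0.001, 0.001, -1.0]]
contact_force: [-0.1, 0.2, -0.6]
gripper_width: 0.014
```

```bash
python3 - <<'E'
from go import *
show(*nplace(119,.0912,h=.070,lean=0))
im,d=capture("side");cv2.imwrite(f"pics/side13.png",im);np.save(f"/tmp/side13.npy",d)
im,d=capture("top");cv2.imwrite(f"pics/top13.png",im);np.save(f"/tmp/top13.npy",d)
E
python3 fitcap.py 13 .092 2>/dev/null
```

```text
t 14.9 pos [0.5951 0.2301 0.2085] w 0.014 F [-0.1  0.2 -0.6] T [ 0.02 -0.19  0.02]
q [-0.57  0.53  0.17  1.65 -0.1   0.97  0.17]
rot [ 0.    -0.001 -0.001] d [-0.002 -0.     0.004]
side 600 [array([ 0.5947,  0.2293,  0.0913,  0.0056, -0.0088]), np.float64(0.0007)]
top 1 [array([ 0.5962,  0.2287,  0.092 ,  0.    , -0.    ]), np.float64(0.0)]
both [array([ 0.5947,  0.2293,  0.0913,  0.0054, -0.0086]), np.float64(0.0007)]
```

Request:
{"name": "servo_tool", "arguments": {"rotation": [[0,0,0.08],[0,0,0.16],[0,0,0.24],[0,0,0.32],[0,0,0.4]], "delta_pos": [[0,0,0.004],[0,0,0.008],[0,0,0.012],[0,0,0.015],[0,0,0.018]], "jaw": [-1,-1,-1,-1,-1]}}

```text
time: 15.62
tool_pos: [0.5953, 0.2308, 0.2069]
ee_rot: [[0.995, -0.1, 0.002], [-0.1, -0.995, 0.001], [0.002, -0.001, -1.0]]
contact_force: [2.3, 1.0, -4.9]
gripper_width: 0.0138
```

```bash
python3 - <<'E'
from go import *
show(*nplace(0,.087,h=.070,lean=0))
E
```

```text
t 15.62 pos [0.5953 0.2308 0.2069] w 0.0138 F [ 2.3  1.  -4.9] T [ 0.39 -0.65  0.14]
q [-0.68  0.54  0.33  1.66 -0.21  0.97 -0.37]
rot [-0.001 -0.001  0.919] d [-0.003  0.01   0.036]
```

Request:
{"name": "servo_tool", "arguments": {"rotation": [[0,0,0.08],[0,0,0.16],[0,0,0.24],[0,0,0.32],[0,0,0.4]], "delta_pos": [[0,0,0.009],[0,0,0.014],[0,0,0.018],[0,0,0.022],[0,0,0.026]], "jaw": [-1,-1,-1,-1,-1]}}

```text
time: 16.25
tool_pos: [0.596, 0.2304, 0.2054]
ee_rot: [[0.746, -0.666, 0.003], [-0.666, -0.746, 0.0], [0.002, -0.003, -1.0]]
contact_force: [3.7, 0.9, -1.1]
gripper_width: 0.0139
```

```bash
python3 - <<'E'
from go import *
show(*nplace(0,.087,h=.070,lean=0))
E
```

```text
t 16.25 pos [0.596  0.2304 0.2054] w 0.0139 F [ 3.7  0.9 -1.1] T [ 0.19 -0.91  0.11]
q [-0.78  0.57  0.5   1.67 -0.31  0.98 -0.9 ]
rot [-0.002 -0.001  0.519] d [-0.005  0.012  0.017]
```

Request:
{"name": "servo_tool", "arguments": {"rotation": [[0,0,0.08],[0,0,0.16],[0,0,0.24],[0,0,0.32],[0,0,0.4]], "delta_pos": [[0,0,0.004],[0,0,0.008],[0,0,0.012],[0,0,0.015],[0,0,0.018]], "jaw": [-1,-1,-1,-1,-1]}}

```text
time: 16.88
tool_pos: [0.5966, 0.2304, 0.2042]
ee_rot: [[0.212, -0.977, 0.005], [-0.977, -0.212, 0.001], [0.001, -0.005, -1.0]]
contact_force: [6.0, 0.6, -2.8]
gripper_width: 0.0136
```

```bash
python3 - <<'E'
from go import *
show(*nplace(0,.087,h=.070,lean=0))
E
```

```text
t 16.88 pos [0.5966 0.2304 0.2042] w 0.0136 F [ 6.   0.6 -2.8] T [ 0.27 -1.43  0.13]
q [-0.88  0.6   0.67  1.68 -0.43  1.   -1.42]
rot [-0.003 -0.     0.119] d [0.001 0.021 0.002]
```

Request:
{"name": "servo_tool", "arguments": {"rotation": [[0,0,0.04],[0,0,0.08],[0,0,0.11],[0,0,0.13],[0,0,0.145]], "delta_pos": [[0,-0.005,0.002],[0,-0.005,0.004],[0,-0.005,0.005],[0,-0.005,0.006],[0,-0.005,0.006]], "jaw": [-1,-1,-1,-1,-1]}}

```text
time: 17.5
tool_pos: [0.5965, 0.23, 0.2036]
ee_rot: [[-0.012, -1.0, 0.004], [-1.0, 0.012, -0.0], [0.0, -0.004, -1.0]]
contact_force: [5.5, -0.5, -0.6]
gripper_width: 0.0133
```

```bash
python3 - <<'E'
from go import *
show(*nplace(0,.087,h=.070,lean=0))
im,d=capture("side");cv2.imwrite(f"pics/side15.png",im);np.save(f"/tmp/side15.npy",d)
im,d=capture("top");cv2.imwrite(f"pics/top15.png",im);np.save(f"/tmp/top15.npy",d)
im,d=capture("wrist");cv2.imwrite(f"pics/w15.png",im)
E
python3 fitcap.py 15 .087 2>/dev/null
```

```text
t 17.5 pos [0.5965 0.23   0.2036] w 0.0133 F [ 5.5 -0.5 -0.6] T [-0.22 -1.36  0.08]
q [-0.92  0.62  0.73  1.68 -0.47  1.02 -1.61]
rot [-0.002 -0.    -0.024] d [ 0.     0.019 -0.005]
side 731 [array([0.594 , 0.2293, 0.0858, 0.0011, 0.0057]), np.float64(0.001)]
top 110 [array([0.5946, 0.2277, 0.0881, 0.0083, 0.0665]), np.float64(0.0009)]
both [array([0.594 , 0.2292, 0.086 , 0.0059, 0.0121]), np.float64(0.001)]
```

View pics/w15.png

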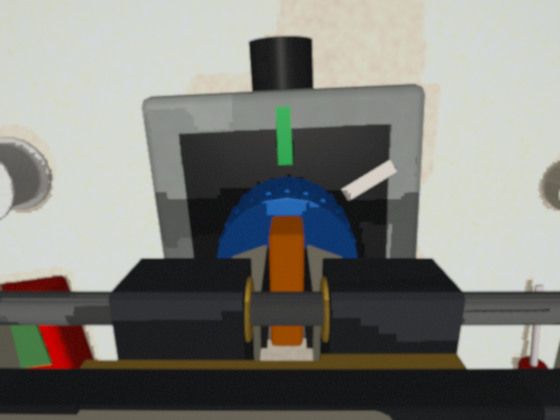

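Request:
{"name": "servo_tool", "arguments": {"rotation": [[0,0,0.02],[0,0,0.035],[0,0,0.045],[0,0,0.045]], "delta_pos": [[0,-0.003,0],[0,-0.003,0],[0,-0.003,0],[0,-0.003,0]], "jaw": [-1,-1,-1,-1]}}

```text
time: 18.15
tool_pos: [0.5965, 0.2301, 0.2035]
ee_rot: [[-0.081, -0.997, 0.003], [-0.997, 0.081, -0.0], [0.0, -0.003, -1.0]]
contact_force: [5.0, -1.6, -0.7]
gripper_width: 0.0145
```

```bash
python3 - <<'E'
from go import *
show(*nplace(0,.087,h=.070,lean=0))
E
```

```text
t 18.15 pos [0.5965 0.2301 0.2035] w 0.0145 F [ 5.  -1.6 -0.7] T [-0.27 -1.23  0.68]
q [-0.93  0.63  0.75  1.68 -0.49  1.02 -1.67]
rot [-0.002 -0.    -0.068] d [ 0.002  0.018 -0.006]
```

The wrist torque has risen to 0.68 N m, so the cap is at its stop. I'll let go and lift straight up.

Request:
{"name": "servo_tool", "arguments": {"rotation": [[0,0,0],[0,0,0],[0,0,0],[0,0,0],[0,0,0]], "delta_pos": [[0,0,0],[0,0,0],[0,0,0],[0,0,0],[0,0,-0.05]], "jaw": [-0.5,-0.3,0,0.2,0.4]}}

```text
time: 18.77
tool_pos: [0.5955, 0.2302, 0.2069]
ee_rot: [[-0.081, -0.997, 0.0], [-0.997, 0.081, -0.0], [0.0, -0.001, -1.0]]
contact_force: [0.1, -0.6, 1.0]
gripper_width: 0.0576
```

Request:
{"name": "servo_tool", "arguments": {"rotation": [[0,0,0],[0,0,0],[0,0,0],[0,0,0]], "delta_pos": [[0,0,-0.2],[0,0,-0.5],[0,0,-0.8],[0,0,-1]], "jaw": [0.4,0.4,0.4,0.4]}}

```text
time: 19.27
tool_pos: [0.5961, 0.23, 0.2893]
ee_rot: [[-0.082, -0.997, 0.003], [-0.997, 0.082, 0.001], [-0.001, -0.003, -1.0]]
contact_force: [0.5, 0.2, 0.2]
gripper_width: 0.0646
```

```bash
python3 - <<'E'
from go import *
show(*nplace(0,.087,h=.070,lean=0))
for c in ["side","top","wrist"]:
    im,d=capture(c);cv2.imwrite(f"pics/{c}16.png",im);np.save(f"/tmp/{c}16.npy",d);np.save(f"/tmp/{c}16p.npy",camera_info(c)["pose"])
im=cv2.imread("pics/wrist16.png");d=np.load("/tmp/wrist16.npy")
i=camera_info("wrist");Q,O,P=__import__("fitcap").pts("wrist",im,d,.08)
f=__import__("fitcap").fit;print("wrist",len(Q),f(Q,.087))
O=O[O[:,2]>.152];mu=O.mean(0);w=np.linalg.svd(O[:,:2]-mu[:2])[2][0];print("bar",len(O),mu,O.max(0)-O.min(0),np.degrees(np.arctan2(w[1],w[0])))
E
python3 fitcap.py 16 .087 2>/dev/null
```

```text
t 19.27 pos [0.5961 0.23   0.2893] w 0.0646 F [0.5 0.2 0.2] T [0.01 0.   0.03]
q [-0.96  0.55  0.81  1.59 -0.42  1.18 -1.72]
rot [-0.002  0.001 -0.069] d [0.003 0.017 1.067]
wrist 6109 (array([0.59407182, 0.22907371, 0.08581189, 0.00196866, 0.0270417 ]), np.float64(0.0004402171641122374))
bar 29 [0.61384477 0.22828218 0.15350303] [0.03838857 0.01172099 0.00265628] -168.52940365739994
side 774 [array([0.5947, 0.2291, 0.0852, 0.0047, 0.0181]), np.float64(0.0009)]
top 185 [array([0.5956, 0.2282, 0.0878, 0.0037, 0.0317]), np.float64(0.0014)]
both [array([0.5946, 0.2291, 0.0856, 0.0119, 0.0217]), np.float64(0.001)]
```

View pics/wrist16.png

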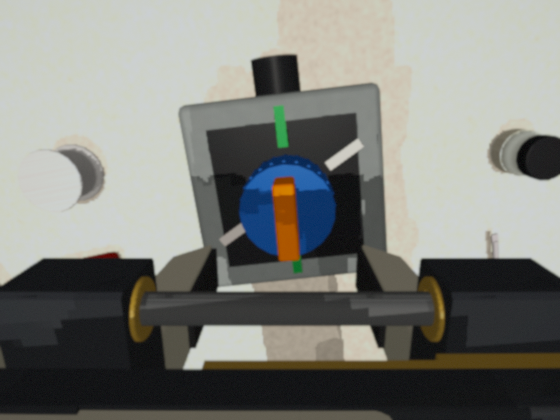

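View pics/side16.png

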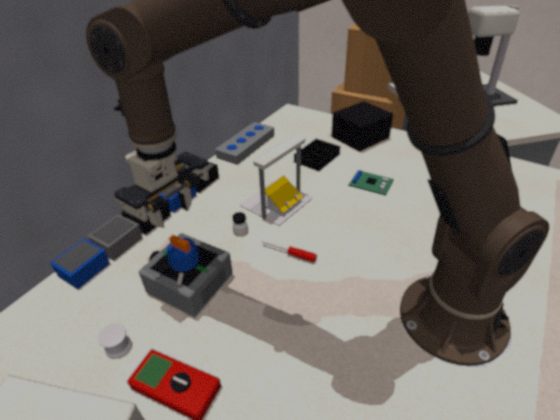

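```bash
python3 - <<'E'
from go import *
im=cv2.imread("pics/wrist16.png");d=np.load("/tmp/wrist16.npy");i=camera_info("wrist");i["pose"]=np.load("/tmp/wrist16p.npy")
P=px2w("wrist",np.c_[np.tile(np.arange(560),420),np.repeat(np.arange(420),560)],d.ravel(),i).reshape(420,560,3)
b,g,r=[im[...,k].astype(int) for k in range(3)]
roi=(np.abs(P[...,:2]-UC[:2])<.08).all(-1)
o=P[roi&(r>1.7*g)&(r>2*b)&(P[...,2]>.14)];o=o[o[:,2]>np.percentile(o[:,2],90)-.004]
def ang(q):
    mu=q.mean(0);w=np.linalg.svd(q[:,:2]-mu[:2],full_matrices=False)[2][0];return np.round(mu,4),len(q),round(np.degrees(np.arctan(w[1]/w[0])),1)
print("bar",ang(o),cv2.minAreaRect((o[:,:2]*1e3).astype(np.float32)))
print("green",ang(P[roi&(g>1.4*r)&(g>1.3*b)&(abs(P[...,2]-.085)<.01)]))
top=P[roi&(b>1.5*r)&(b>1.3*g)];top=top[top[:,2]>.128];A=np.c_[top[:,:2]-UC[:2],np.ones(len(top))];c=np.linalg.lstsq(A,top[:,2],rcond=None)[0];print("top plane",len(top),np.round(c,4))
E
```

```text
bar (array([0.5958, 0.2317, 0.1601]), 1581, np.float64(7.2)) ((617.4560546875, 229.54864501953125), (83.97501373291016, 63.437828063964844), 31.518224716186523)
green (array([0.6255, 0.2299, 0.0846]), 636, np.float64(2.5))
top plane 5146 [ 0.2504 -0.0212  0.1325]
```

```bash
python3 - <<'E'
from go import *
im=cv2.imread("pics/wrist16.png");d=np.load("/tmp/wrist16.npy");i=camera_info("wrist");i["pose"]=np.load("/tmp/wrist16p.npy")
P=px2w("wrist",np.c_[np.tile(np.arange(560),420),np.repeat(np.arange(420),560)],d.ravel(),i).reshape(420,560,3)
b,g,r=[im[...,k].astype(int) for k in range(3)]
roi=np.zeros(d.shape,bool);roi[170:268,262:306]=1
o=P[roi&(r>1.5*g)&(r>1.8*b)];print(len(o),np.percentile(o[:,2],[2,10,50,90,98]).round(4))
o=o[(o[:,2]>.153)&(o[:,2]<.162)];print(cv2.minAreaRect((o[:,:2]*1e3).astype(np.float32)));mu=o.mean(0);w=np.linalg.svd(o[:,:2]-mu[:2],full_matrices=False)[2][0];print(mu,np.degrees(np.arctan(w[1]/w[0])))
A=np.c_[o[:,:2]-UC[:2],np.ones(len(o))];print(np.linalg.lstsq(A,o[:,2],rcond=None)[0])
roi=np.zeros(d.shape,bool);roi[175:260,235:340]=1
t=P[roi&(b>1.5*r)&(b>1.2*g)];t=t[(abs(t[:,2]-.132)<.004)];A=np.c_[t[:,:2]-UC[:2],np.ones(len(t))];print("top",len(t),np.linalg.lstsq(A,t[:,2],rcond=None)[0].round(4))
E
```

```text
1785 [0.1436 0.1562 0.1576 0.1586 0.159 ]
((595.0537719726562, 231.11679077148438), (14.031107902526855, 51.53477478027344), 89.98220825195312)
[0.59634904 0.23097268 0.15760777] -0.3879615638484784
[-0.00430764 -0.01533367  0.1576285 ]
top 4626 [ 0.0018 -0.0283  0.1318]
```

```bash
python3 -c "
from cell import *
print(hand_in())"
```

```text
the job is handed in; nothing more can be done
None
```

The cap is screwed home on the filter unit's neck and released, and the job is handed in. The arm finished at about 19 s of the 72 s allowed. No verdict is reported at hand-in.

**Grasp:** A 35° approach ran into the arm's joint limits, so I gripped the bar with the tool tilted 20° instead and lifted the cap along its own axis.

**Placing and screwing:**
1. **Set down:** I set the cap level on the neck at a bar angle of 55°. It rode on the thread about 8 mm above home.
2. **Release and regrip:** When I let go to straighten the tool, the cap rocked by about 0.1 rad. I gripped it again upright, which brought it level.
3. **Back turn:** I turned it anticlockwise to 119° and lowered it into the thread, where its origin was at 91 mm.
4. **Screw home:** I screwed it clockwise until the wrist torque rose to about 0.7 N m at the stop, then let go and lifted clear.

**Last checks against the limits:**

| Check | Measured | Limit |
|---|---|---|
| Distance from the neck axis | about 1 mm (up to 2 mm from the top camera) | 4 mm |
| Tilt | about 0.03 rad | 0.08 rad |
| Origin height | 85 to 88 mm | 84.5 to 88.5 mm |
| Bar from the green marks | 2 to 3° past | about 11° (0.2 rad) |

- **Height:** The cameras disagreed on it. The side camera gave 85.2 mm, the wrist 85.8 mm and the top 87.8 mm, all inside the limits.
- **Bystanders:** The side picture shows them where they were, but I did not measure their positions.
- **Contact:** The force readings after lifting were near zero.

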